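# Load the egg rocker

### The arm

A 6-joint arm with a two-finger parallel gripper is mounted at the origin on a cart in front of the work surface, level with it; the furniture and walls round the work are solid. World frame = base frame: x ahead of the robot, y to its left, z up, the work surface at z = 0. Lengths are in m, angles in degrees, forces in N, time in s.
With the tool pointing down it reaches from about 0.35 to 0.875 m from the base axis. Payload 4.2 kg.
Tool frame: the origin (TCP) lies on the centre line of the jaws, within the pads' length; the fingertips stand 25 mm ahead of it and the grasp point (between the pads) lies 6 mm ahead of it; z points along the fingers, y is the line along which they close (so a half turn about z gives the same grasp; the last joint's range is limited). The gripper opens to 87 mm and grips with 3 to 60 N. Pads are 19 mm wide; open, the fingers measure 117 mm over their backs; the gripper's body (75 mm by 190 mm) begins 51 mm behind the grasp point.
Start: joints at [80.306, 22.042, 0.453, 0, -68.411, -14.817], TCP at [0.259, 0.569, 0.248] pointing down, gripper open.
Joint ranges: [-179.83, 179.83], [-69.29, 118.12], [-61.27, 80.66], [-181.25, 117.63], [-171.15, -9.14], [-177.46, 177.46]. Speed limits (degrees/s): [159.86, 159.86, 180, 180, 180, 180].

### API

Orientations are given as a 3x3 rotation matrix whose columns are the frame's x, y, z axes.
In Python, from station import r gives the robot as it stands.
- The arm moves only by the tool move_arm, never from a script. Its argument "series" is a list of rows, each an object with "grip": the opening, from 0 (shut) to 1 (fully open); "xyz": the shift along the tool's x, y, z in mm, a list of three; "angular": the turn, a rotation vector about the tool's x, y, z in rad, a list of three. A call has 1 to 10 rows; each row is the pose to reach, as a shift and turn from the pose commanded when the call began, along the tool's axes at that moment; what a row does not reach only later rows make up. A row lasts 1/10 s, in which the tool goes at most 50 mm and 8.59 degrees, less where a joint would pass 70% of its speed; a pose out of reach is approached as far as the arm can. A call with a gripper value outside its range is refused whole. The fingers move at their own pace and stop on an object; the grip force is fixed at half the most. Time passes only in rows, so rows that repeat a pose let the fingers close. It gives the time, the measured TCP pose, the force, the opening and the grip force at its end, in the units of the state.
- r.sense(): the state, without advancing time (a new reading comes with each control period).
- r.capture(name): name is "side" or "top"; returns a dict with "img" (400x640x3 uint8, red, green, blue), "camera_matrix" (3x3 intrinsics, pixels), "k1" (the pictures are not rectified: a ray, as slopes to the right and down, at radius r is drawn at 1 + k1 r^2 times it, then the intrinsics apply), "rvec" (rotation vector, rad) and "tvec" (3), from world to camera coordinates, as OpenCV has them. Camera axes: x right, y down, z forward; pixel columns grow to the right and rows downward; lengths in m; the calibration is good to about 2 mm. A picture is of the moment at which its call begins. There is no depth.
- r.finish_job(): hands the job in; it is judged then, once.
The state is a dict: "time_s": time; "joints": joint angles; "joint_velocities": joint speeds; "effort": joint torques, N m; "tcp_pos": TCP position; "ee_rot": TCP orientation; "wrist_force": force on the tool from outside, world axes, zero at the start; "moment": the same for the moment, N m; "gripper_width": opening from 0.0 (shut) to 1.0 (fully open); "gripper_force": force on a finger pad.
Only numpy, scipy, OpenCV 4.12 (cv2) and the standard library are available. Lean on these libraries where they do the work, as an engineer would, in place of code of your own. Each camera call takes 0.05 s, during which the arm holds its last target. There are 200 camera calls.

### The job

Stop the egg rocker by pulling its locking toggle out and flipping it toward the robot, before any egg goes in. Then lay every egg from the foam mat lengthwise in a dimple of its own on the rocker's tray, handling the eggs as fragile: grip lightly, lower them and never drop or press them into the tray. When all are in, pull the toggle out again and flip it away from the robot so that it drops back into its lock and the rocker runs; leave the other things on the bench alone.

Things in the scene. Friction and masses are not known exactly. Their poses are not given: they have to be found in the camera images.
- egg_0: Cream bird's egg, about 35 g, 44 mm long and 34 mm thick in the middle, slightly eight-sided so that it rolls little; it cracks if the fingers press with over 50 N each, or if pushed or dropped onto the tray with over 25 N; origin at its middle, its own x axis is the long axis (blunter end at -x). It starts on its side on the foam mat; four to six eggs are present.
- egg_1: Cream bird's egg, about 35 g, 44 mm long and 34 mm thick in the middle, slightly eight-sided so that it rolls little; it cracks if the fingers press with over 50 N each, or if pushed or dropped onto the tray with over 25 N; origin at its middle, its own x axis is the long axis (blunter end at -x). It starts on its side on the foam mat; four to six eggs are present.
- egg_2: Cream bird's egg, about 35 g, 44 mm long and 34 mm thick in the middle, slightly eight-sided so that it rolls little; it cracks if the fingers press with over 50 N each, or if pushed or dropped onto the tray with over 25 N; origin at its middle, its own x axis is the long axis (blunter end at -x). It starts on its side on the foam mat; four to six eggs are present.
- egg_3: Cream bird's egg, about 35 g, 44 mm long and 34 mm thick in the middle, slightly eight-sided so that it rolls little; it cracks if the fingers press with over 50 N each, or if pushed or dropped onto the tray with over 25 N; origin at its middle, its own x axis is the long axis (blunter end at -x). It starts on its side on the foam mat; four to six eggs are present.
- egg_4: Cream bird's egg, about 35 g, 44 mm long and 34 mm thick in the middle, slightly eight-sided so that it rolls little; it cracks if the fingers press with over 50 N each, or if pushed or dropped onto the tray with over 25 N; origin at its middle, its own x axis is the long axis (blunter end at -x). It starts on its side on the foam mat; four to six eggs are present.
- egg_5: Cream bird's egg, about 35 g, 44 mm long and 34 mm thick in the middle, slightly eight-sided so that it rolls little; it cracks if the fingers press with over 50 N each, or if pushed or dropped onto the tray with over 25 N; origin at its middle, its own x axis is the long axis (blunter end at -x). It starts on its side on the foam mat; four to six eggs are present.
- egg_mat: Thin grey foam mat, 135 mm (x) by 250 mm (y), 4 mm thick, fixed, with a raised edge 8 mm wide and 12 mm high all round; origin at the centre of its underside. The eggs lie on it in two rows of three places about 65 mm (x) and 80 mm (y) apart, long axes roughly along the mat's x.
- rocker: White egg rocker, fixed and level: a tray 156 mm (x) by 236 mm (y) on a low housing, with a grey control pod 80 by 70 mm at its -y end (pod centre at y = -155 mm, pod top 52 mm up). Origin at the underside below the tray's centre, +x away from the robot. Tray surface 48 mm up, a 5 mm wide rim round it rises to 56 mm. The locking toggle stands on the pod; its pivot is at (0, -155, 55) mm in this frame and it swings along x.
- pocket_0 (a point): Egg-shaped dimple in the tray, 35 mm long (along the rocker's x) and 24 mm wide at the edges that carry the egg, 10 mm deep; this point is the centre of its mouth, level with the tray surface. A seated egg lies along the dimple with its middle 11 mm above this point. The six dimples are in two rows of three, 74 mm apart along x and 70 mm along y.
- pocket_1 (a point): Egg-shaped dimple in the tray, 35 mm long (along the rocker's x) and 24 mm wide at the edges that carry the egg, 10 mm deep; this point is the centre of its mouth, level with the tray surface. A seated egg lies along the dimple with its middle 11 mm above this point. The six dimples are in two rows of three, 74 mm apart along x and 70 mm along y.
- pocket_2 (a point): Egg-shaped dimple in the tray, 35 mm long (along the rocker's x) and 24 mm wide at the edges that carry the egg, 10 mm deep; this point is the centre of its mouth, level with the tray surface. A seated egg lies along the dimple with its middle 11 mm above this point. The six dimples are in two rows of three, 74 mm apart along x and 70 mm along y.
- pocket_3 (a point): Egg-shaped dimple in the tray, 35 mm long (along the rocker's x) and 24 mm wide at the edges that carry the egg, 10 mm deep; this point is the centre of its mouth, level with the tray surface. A seated egg lies along the dimple with its middle 11 mm above this point. The six dimples are in two rows of three, 74 mm apart along x and 70 mm along y.
- pocket_4 (a point): Egg-shaped dimple in the tray, 35 mm long (along the rocker's x) and 24 mm wide at the edges that carry the egg, 10 mm deep; this point is the centre of its mouth, level with the tray surface. A seated egg lies along the dimple with its middle 11 mm above this point. The six dimples are in two rows of three, 74 mm apart along x and 70 mm along y.
- pocket_5 (a point): Egg-shaped dimple in the tray, 35 mm long (along the rocker's x) and 24 mm wide at the edges that carry the egg, 10 mm deep; this point is the centre of its mouth, level with the tray surface. A seated egg lies along the dimple with its middle 11 mm above this point. The six dimples are in two rows of three, 74 mm apart along x and 70 mm along y.
- lock_toggle (a joint): Swing of the toggle bat: 0 = leaning 0.42 rad toward the robot (stopped), 0.42 = upright, 0.84 = leaning 0.42 rad away from the robot (running, as at the start). It stays where it is left. Unless the bat is pulled out by 6 mm or more a cross pin meets two ribs and blocks it from passing upright; do not force it.
- toggle_pull (a joint): How far the bat is pulled out along its own length, 0 to 0.012 m; a spring (3.5 N at rest, 7.7 N fully out) draws it back in when let go. 0 = locked home.
- toggle_grip (a point): Grip point on the axis of the toggle's black cap (16 mm in diameter, 32 mm long, slightly tapered), 48 mm from the pivot along the bat when it is not pulled; 10 mm below the cap's top end. Its z axis points outward along the bat, y is the pivot's direction. The two lock ribs stand 6 to 13 mm to either side of the pivot, along y, and rise 18 mm above it.
- bath_front (a point): Fixed point at the foot of the front face of the tall grey water bath (a bystander, 330 mm high). The face lies in the plane x = 0.65 m and spans y = -0.55 to +0.03 m, close behind the egg mat: keep the gripper and wrist clear of it, also on the way between mat and rocker.
- timer: Bystander: white digital timer, 66 by 66 by 21 mm, lying on the bench; origin at its underside's centre. Leave it alone.
- marker_3: Bystander: felt marker, 140 mm long (along its y), 12 mm wide, 14 mm tall, lying on the bench; origin at its underside's centre. Leave it alone.
- tape_1: Bystander: roll of tape, 60 mm across and 22 mm tall, lying flat; origin at its underside's centre. Leave it alone.
Mind the look-alikes: they are no part of the job. Leave any turquoise or yellow look-alike of the egg_3 alone.

How it is judged:
By the outcome, as a careful person would: the job done as asked, in the order asked, and still so for the second after the job is handed in, with the robot touching nothing.
Of egg_0, egg_1, egg_2, egg_3, egg_4, egg_5 only 4 to 6 are there at a start; the rules pass over those that are not, and their reading is None.
At some moment in a run one of egg_0, egg_1, egg_2, egg_3, egg_4, egg_5 may be knocked a few centimetres aside while the robot is not near it.
It also fails if it takes over 210 s, if anything falls off the work surface, if the arm or the gripper's body presses on something with over 40 N, if the wrist force passes 120 N, or if a joint passes its speed limit or range.

## Working session

There is one attempt and no reset: what is moved stays moved. The work goes in short steps, Python scripts to look and compute and a tool call to move; the robot and the scene stay as the last step left them, time stands still between calls to the robot, and variables do not carry over. Pictures are saved under pics/ and viewed, at most 14 in all, crops included, and the job is handed in when it is done.

Besides the shell and the picture viewer there is one more tool, called after "Call:" by a JSON object that holds its "api" and its "payload". move_arm: Moves the arm, as the interface text tells. Its arguments: {"type":"object","properties":{"series":{"type":"array"}},"required":["series"]}

```bash
mkdir -p pics && ls
cat > h.py <<'E'
import numpy as np, cv2
from station import r
from scipy.spatial.transform import Rotation as R
def cap(n, save=None):
    c=r.capture(n)
    if save: cv2.imwrite('pics/'+save,c['img'][:,:,::-1])
    return c
def ray(c,uv):
    K=np.array(c['camera_matrix']);uv=np.atleast_2d(uv).astype(float)
    p=cv2.undistortPoints(uv.reshape(-1,1,2),K,np.array([c['k1'],0,0,0.])).reshape(-1,2)
    Rm=cv2.Rodrigues(np.array(c['rvec'],float))[0]; t=np.array(c['tvec'],float).ravel()
    d=np.c_[p,np.ones(len(p))]@Rm; return -Rm.T@t, d
def onplane(c,uv,z):
    o,d=ray(c,uv); return o+d*((z-o[2])/d[:,2])[:,None]
def proj(c,P):
    return cv2.projectPoints(np.atleast_2d(P).astype(float),np.array(c['rvec'],float),np.array(c['tvec'],float),np.array(c['camera_matrix']),np.array([c['k1'],0,0,0.]))[0].reshape(-1,2)
def tri(c1,u1,c2,u2):
    o1,d1=ray(c1,u1);o2,d2=ray(c2,u2);d1=d1[0];d2=d2[0]
    s=np.linalg.lstsq(np.c_[d1,-d2],o2-o1,rcond=None)[0]
    a=o1+s[0]*d1;b=o2+s[1]*d2; return (a+b)/2,np.linalg.norm(a-b)
E
python3 - <<'E'
from h import *
for n in('top','side'):
    c=cap(n,n+'0.png');o,_=ray(c,[320,200]);print(n,o.round(3),c['k1'],np.array(c['camera_matrix']).round(1).tolist())
s=r.sense();print({k:np.round(v,3).tolist() for k,v in s.items()})
E
```

```text
pics
top [ 0.431 -0.037  1.405] 0.014190506308547736 [[396.2, 0.0, 322.2], [0.0, 396.2, 201.6], [0.0, 0.0, 1.0]]
side [ 0.172 -1.123  0.557] -0.031987794430211665 [[450.3, 0.0, 325.5], [0.0, 450.3, 199.4], [0.0, 0.0, 1.0]]
{'time_s': 0.1, 'joints': [80.303, 22.085, 0.389, -0.025, -68.413, -14.817], 'joint_velocities': [-0.014, -0.169, 0.253, 0.203, 0.01, 0.089], 'effort': [0.0, -39.169, 18.794, 4.232, 0.013, -0.0], 'tcp_pos': [0.259, 0.568, 0.247], 'ee_rot': [[0.91, -0.415, -0.001], [-0.415, -0.91, -0.002], [0.0, 0.002, -1.0]], 'wrist_force': [0.605, 0.487, 0.022], 'moment': [0.006, 0.038, 0.048], 'gripper_force': 0.0, 'gripper_width': 1.004}
```

View pics/top0.png

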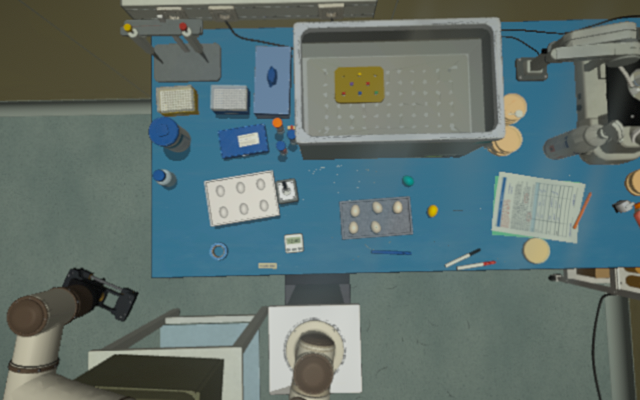

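View pics/side0.png

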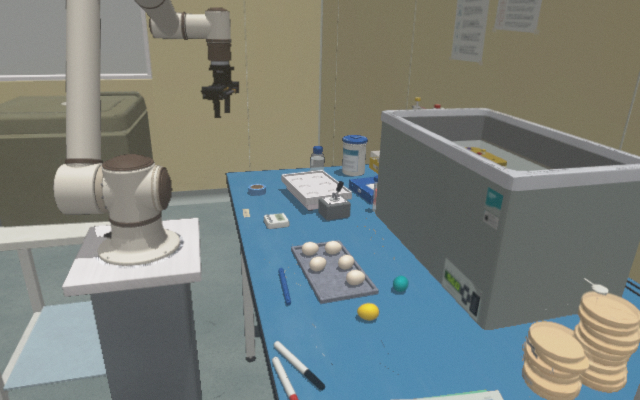

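The top view shows the rocker at (242,198), the pod and toggle at (287,190), and five cream eggs on the mat at (355,210), (379,209), (397,207), (353,228) and (379,227). Things that could be mistaken for an egg are the turquoise one at (408,181), the yellow one at (432,211) and the white rocker dimples at (222,191) and similar. I choose the five cream ones on the mat. A close crop will check this.

Run:
```python
from h import *
c=cap('top');im=c['img'][:,:,::-1]
a=cv2.resize(im[165:250,195:300],None,fx=5,fy=5,interpolation=cv2.INTER_CUBIC)
b=cv2.resize(im[175:245,330:445],None,fx=5,fy=5,interpolation=cv2.INTER_CUBIC)
cv2.imwrite('pics/crop1.png',np.vstack([cv2.copyMakeBorder(a[:300],0,0,0,50,0),b[:,:575]][0:2]) if 0 else a)
s=cap('side');si=s['img'][:,:,::-1]
e=cv2.resize(si[170:225,310:365],None,fx=8,fy=8,interpolation=cv2.INTER_CUBIC)
cv2.imwrite('pics/eggs.png',b);cv2.imwrite('pics/tog.png',e)
np.savez('c0.npz',top=c['img'],side=s['img'])
# eggs
hsv=cv2.cvtColor(c['img'],cv2.COLOR_RGB2HSV)
print(hsv[210,355],hsv[228,353],hsv[200,345],c['img'][210,355])
sub=c['img'].astype(int)
m=((sub[:,:,0]>150)&(sub[:,:,0]>sub[:,:,2]+10)).astype(np.uint8);m[:195]=0;m[245:]=0;m[:,:335]=0;m[:,420:]=0
n,l,st,ce=cv2.connectedComponentsWithStats(m)
for i in range(1,n):
    if st[i,4]>15:
        ys,xs=np.where(l==i);w=np.cov(xs,ys);ev,vec=np.linalg.eigh(w)
        print(ce[i].round(1),st[i,4],onplane(c,ce[i],0.021).round(4),np.sqrt(ev).round(2),'axis',vec[:,1].round(2))
```

```text
[ 40  23 197] [ 38  25 197] [100 115 131] [191 197 179]
[397.7 206.7] 72 [[ 0.4864 -0.3025  0.021 ]] [2.04 2.86] axis [-0.  1.]
[377.2 206.9] 61 [[ 0.4874 -0.231   0.021 ]] [1.84 2.69] axis [0.45 0.89]
[355.  210.1] 62 [[ 0.4779 -0.1532  0.021 ]] [1.82 2.82] axis [0. 1.]
[353.2 227.1] 66 [[ 0.4188 -0.1451  0.021 ]] [1.93 2.77] axis [-0.02  1.  ]
[375.6 226.5] 62 [[ 0.4188 -0.2234  0.021 ]] [1.82 2.75] axis [0.4  0.92]
```

View pics/crop1.png

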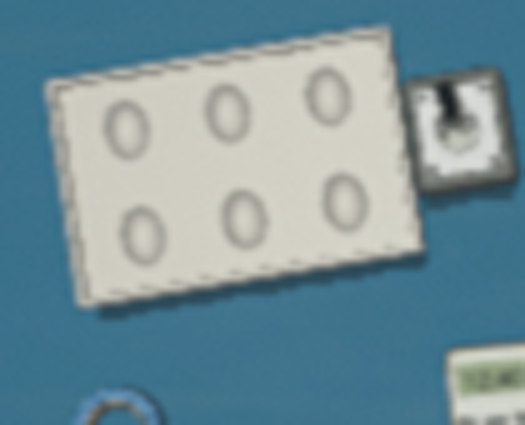

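View pics/eggs.png

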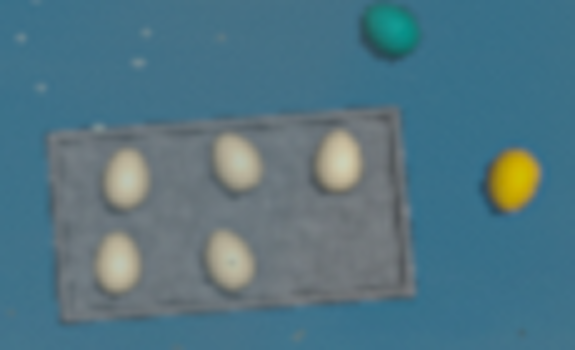

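View pics/tog.png

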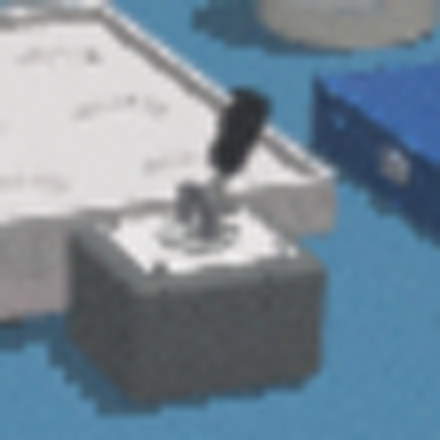

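The rocker crop shows a white tray with six dimples at crop pixels (127,129), (228,113), (328,96), (142,235), (244,219) and (346,202), and the black cap at crop (447,100). The egg crop confirms five cream eggs on the mat, with the turquoise and yellow look-alikes off it. The side crop shows the bat leaning away, with the cap at about (340,186).

```bash
cat >> h.py <<'E'
def eggs(c,lo=150,box=(335,420,195,245),z=0.021,amin=15):
    sub=c['img'].astype(int)
    m=((sub[:,:,0]>lo)&(sub[:,:,0]>sub[:,:,2]+10)).astype(np.uint8);k=np.zeros_like(m);k[box[2]:box[3],box[0]:box[1]]=1;m*=k
    n,l,st,ce=cv2.connectedComponentsWithStats(m); out=[]
    for i in range(1,n):
        if st[i,4]<amin: continue
        ys,xs=np.where(l==i);P=onplane(c,np.c_[xs,ys],z)[:,:2];ev,v=np.linalg.eigh(np.cov(P.T))
        a=v[:,1]*np.sign(v[0,1]);out.append((P.mean(0),np.degrees(np.arctan2(a[1],a[0])),2*np.sqrt(ev)*1e3,st[i,4],ce[i]))
    return out
E
python3 - <<'E'
from h import *
c=cap('top');s=cap('side')
im=c['img'].astype(int)
for lo in(110,130,150):
  for e in eggs(c,lo): print(lo,e[0].round(4),e[1].round(0),(2*e[2]).round(0)/2,e[3])
# side eggs
print('side')
for e in eggs(s,150,(290,375,235,290)): print(e[0].round(4),e[3],e[4].round(1))
# rocker
m=((im.min(2)>150)&(im.max(2)-im.min(2)<45)).astype(np.uint8);m[:165]=0;m[235:]=0;m[:,:195]=0;m[:,300:]=0
cs,_=cv2.findContours(m,cv2.RETR_EXTERNAL,cv2.CHAIN_APPROX_NONE)
for k in sorted(cs,key=cv2.contourArea)[-2:]:
    W=onplane(c,k.reshape(-1,2),0.056)[:,:2]; rr=cv2.minAreaRect((W*1e3).astype(np.float32)); M=cv2.moments(k)
    print(np.round(rr[0],1),np.round(rr[1],1),rr[2], onplane(c,[M['m10']/M['m00'],M['m01']/M['m00']],.055)[0].round(4))
# dimples from crop by hand
D=np.array([[127,129],[228,113],[328,96],[142,235],[244,219],[346,202]])/5-.4+[195,165]
W=onplane(c,D,.046)[:,:2];print(W.round(4).tolist(),W.mean(0))
Yv=np.mean([W[0]-W[1],W[1]-W[2],W[3]-W[4],W[4]-W[5]],0);Xv=np.mean(W[:3]-W[3:],0)
print(np.linalg.norm(Yv),np.linalg.norm(Xv),np.degrees([np.arctan2(-Yv[0],Yv[1]),np.arctan2(Xv[1],Xv[0])]))
E
```

```text
110 [ 0.4858 -0.3012] -7.0 [16.5 21. ] 89
110 [ 0.4873 -0.23  ] 25.0 [15.  20.5] 79
110 [ 0.477 -0.153] -5.0 [15.5 19.5] 78
110 [ 0.4191 -0.2232] 19.0 [15. 21.] 80
110 [ 0.4186 -0.145 ] -4.0 [16. 20.] 82
130 [ 0.4861 -0.3023] -2.0 [15.5 21. ] 82
130 [ 0.4875 -0.2304] 25.0 [14.5 20.5] 77
130 [ 0.477 -0.153] -5.0 [15.5 19.5] 78
130 [ 0.4192 -0.2233] 20.0 [14.5 21.5] 79
130 [ 0.4186 -0.1452] -5.0 [15.5 20.5] 81
150 [ 0.4863 -0.3024] -6.0 [14.  19.5] 70
150 [ 0.4874 -0.231 ] 25.0 [13. 19.] 61
150 [ 0.4778 -0.1532] -2.0 [12.5 19.5] 63
150 [ 0.4188 -0.1451] -3.0 [13.5 19.5] 66
150 [ 0.4189 -0.2236] 22.0 [13. 19.] 63
side
[ 0.4802 -0.1447] 133 [332.8 246. ]
[ 0.4213 -0.1376] 133 [309.8 247.1]
[ 0.4897 -0.2228] 143 [345.8 260.4]
[ 0.4211 -0.2156] 149 [317.5 262.1]
[ 0.4892 -0.2947] 179 [355.4 275.7]
[549.4  83.3] [59.2 53.8] 8.204446792602539 [0.5459 0.0822 0.055 ]
[528.1 236.2] [153.8 234.1] 8.184626579284668 [0.5274 0.2349 0.055 ]
[[0.5554, 0.3112], [0.5649, 0.2418], [0.575, 0.1729], [0.4822, 0.3016], [0.4916, 0.2316], [0.5017, 0.1615]] [0.528472   0.23677037]
0.0702849564573569 0.07398857376097867 [7.9891203  8.05399727]
```

```bash
cat >> h.py <<'E'
YAW=np.radians(8.1); O=np.array([0.5283,0.2365,0]); RK=R.from_euler('z',YAW).as_matrix()
def rk(p): return O+RK@(np.array(p,float)/1e3)      # rocker mm -> world m
def pose(yaw_deg,lean_deg=0):
    # tool x at yaw, z down; lean>0: gripper body leans away from robot (tool z points back toward robot)
    return R.from_euler('z',yaw_deg,degrees=True).as_matrix()@R.from_euler('y',lean_deg,degrees=True).as_matrix()@np.diag([1,-1,-1.])
def delta(grasp,yaw,lean=0,s=None):
    # move that brings the grasp point (6 mm ahead of TCP) to grasp
    s=s or r.sense(); T=pose(yaw,lean); M=np.array(s['ee_rot']); tcp=np.array(grasp)-0.006*T[:,2]
    print('xyz',(1e3*M.T@(tcp-np.array(s['tcp_pos']))).round(1).tolist(),'ang',R.from_matrix(M.T@T).as_rotvec().round(3).tolist())
def st():
    s=r.sense();print(s['time_s'],np.round(s['tcp_pos'],4),'F',np.round(s['wrist_force'],1),'g',round(s['gripper_width'],3),round(s['gripper_force'],1));return s
E
python3 - <<'E'
from h import *
c=cap('top');s=cap('side');u=[]
for q,b in((c,(275,300,175,205)),(s,(325,352,175,200))):
    m=(q['img'].max(2)<70).astype(np.uint8);k=m*0;k[b[2]:b[3],b[0]:b[1]]=1;m*=k
    n,l,stt,ce=cv2.connectedComponentsWithStats(m);i=1+np.argmax(stt[1:,4]);print(ce[i],stt[i]);u.append(ce[i])
print('cap centre',tri(c,u[0],s,u[1]),'expect',rk([17.1,-155,93.4]),'in rocker',1e3*RK.T@(tri(c,u[0],s,u[1])[0]-O))
delta(rk([19.57,-155,199]),8.1); st()
E
```

```text
[284.125  184.6875] [283 181   3   8  16]
[339.38709677 185.80645161] [337 182   6   9  31]
cap centre (array([0.56558307, 0.08570817, 0.09601009]), np.float64(0.0012425545214444372)) expect [0.5670691  0.08545574 0.0934    ] in rocker [  15.66437083 -154.54071163   96.01008618]
xyz [482.6, 310.5, 42.5] ang [0.0, 0.0, -0.569]
0.4 [0.2592 0.5686 0.2474] F [ 0.2 -0.5 -0. ] g 0.997 0.0
```

Call:
{"api": "move_arm", "payload": {"series": [{"grip": 0.6, "xyz": [483, 310, 42], "angular": [0, 0, -0.569]}, {"grip": 0.6, "xyz": [483, 310, 42], "angular": [0, 0, -0.569]}, {"grip": 0.6, "xyz": [483, 310, 42], "angular": [0, 0, -0.569]}, {"grip": 0.6, "xyz": [483, 310, 42], "angular": [0, 0, -0.569]}, {"grip": 0.6, "xyz": [483, 310, 42], "angular": [0, 0, -0.569]}, {"grip": 0.6, "xyz": [483, 310, 42], "angular": [0, 0, -0.569]}, {"grip": 0.6, "xyz": [483, 310, 42], "angular": [0, 0, -0.569]}, {"grip": 0.6, "xyz": [483, 310, 42], "angular": [0, 0, -0.569]}, {"grip": 0.6, "xyz": [483, 310, 42], "angular": [0, 0, -0.569]}, {"grip": 0.6, "xyz": [483, 310, 42], "angular": [0, 0, -0.569]}]}}

```text
time_s: 1.4
tcp_pos: [0.53, 0.1481, 0.2113]
ee_rot: [[0.99, 0.141, 0.001], [0.141, -0.99, 0.0], [0.001, -0.0, -1.0]]
wrist_force: [0.4, 0.5, 0.1]
gripper_width: 0.597
gripper_force: 0.0
```

Run:
```python
from h import *
st(); delta(rk([19.57,-155,199]),8.1)
```

```text
1.4 [0.53   0.1481 0.2113] F [0.4 0.5 0.1] g 0.597 0.0
xyz [30.3, 67.2, 6.3] ang [-0.0, -0.001, 0.0]
```

Call:
{"api": "move_arm", "payload": {"series": [{"grip": 0.6, "xyz": [20, 52, 6], "angular": [0, 0, 0]}, {"grip": 0.6, "xyz": [20, 52, 6], "angular": [0, 0, 0]}, {"grip": 0.6, "xyz": [20, 52, 6], "angular": [0, 0, 0]}, {"grip": 0.6, "xyz": [20, 52, 6], "angular": [0, 0, 0]}]}}

```text
time_s: 1.8
tcp_pos: [0.5561, 0.1016, 0.2052]
ee_rot: [[0.99, 0.141, 0.0], [0.141, -0.99, 0.0], [0.0, -0.0, -1.0]]
wrist_force: [0.9, 0.7, -0.4]
gripper_width: 0.605
gripper_force: 0.0
```

Run:
```python
from h import *
st(); delta(rk([19.57,-155,98.8]),8.1); c=cap('top');s=cap('side','t1.png')
cv2.imwrite('pics/t1c.png',cv2.resize(s['img'][100:230,270:400,::-1],None,fx=4,fy=4,interpolation=cv2.INTER_CUBIC))
```

```text
1.8 [0.5561 0.1016 0.2052] F [ 0.9  0.7 -0.4] g 0.605 0.0
xyz [11.1, 17.6, 100.4] ang [-0.0, -0.0, 0.0]
```

View pics/t1c.png

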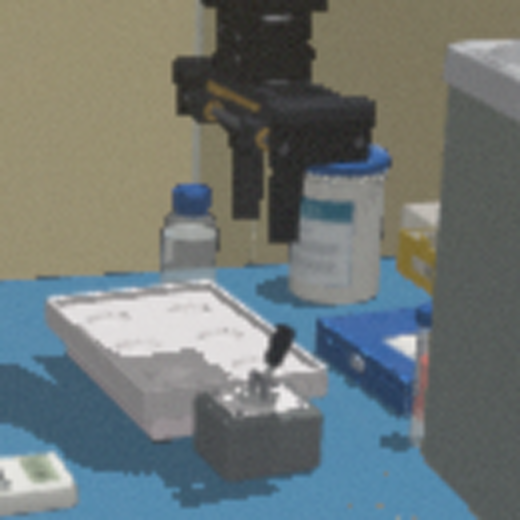

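The gripper hovers above the toggle, with its fingers at crop (245,180) and (285,190) and the cap at crop (280,345).

Call:
{"api": "move_arm", "payload": {"series": [{"grip": 0.6, "xyz": [11, 17.5, 0], "angular": [0, 0, 0]}, {"grip": 0.6, "xyz": [11, 17.5, 40], "angular": [0, 0, 0]}, {"grip": 0.6, "xyz": [11, 17.5, 70], "angular": [0, 0, 0]}, {"grip": 0.6, "xyz": [11, 17.5, 100], "angular": [0, 0, 0]}, {"grip": 0.6, "xyz": [11, 17.5, 100], "angular": [0, 0, 0]}, {"grip": 0.0, "xyz": [11, 17.5, 100], "angular": [0, 0, 0]}, {"grip": 0.0, "xyz": [11, 17.5, 100], "angular": [0, 0, 0]}, {"grip": 0.0, "xyz": [11, 17.5, 100], "angular": [0, 0, 0]}, {"grip": 0.0, "xyz": [11, 17.5, 100], "angular": [0, 0, 0]}]}}

```text
time_s: 2.8
tcp_pos: [0.5702, 0.0858, 0.1066]
ee_rot: [[0.99, 0.141, 0.003], [0.141, -0.99, 0.001], [0.003, -0.001, -1.0]]
wrist_force: [0.3, -0.1, -0.5]
gripper_width: 0.322
gripper_force: 0.0
```

Run:
```python
from h import *
st()
# plan: pull 10 mm along bat, swing to -0.42 with lean 0 -> -24, then let in
s=r.sense();M=np.array(s['ee_rot']);g0=np.array(s['tcp_pos'])+.006*M[:,2]
print('grasp in rocker',(RK.T@(g0-O)*1e3).round(1))
for a,d,l in [(24.06,10,0),(16,10.5,-4),(8,10.5,-8),(0,10.5,-12),(-8,10.5,-16),(-16,10.5,-20),(-24.06,10.5,-24),(-24.06,1,-24)]:
    L=48+d;g=rk([L*np.sin(np.radians(a)),-155,55+L*np.cos(np.radians(a))]); print(a,d,end=' ');delta(g,8.1,l,s)
```

```text
2.8 [0.5702 0.0858 0.1066] F [ 0.3 -0.1 -0.5] g 0.322 0.0
grasp in rocker [  20.3 -155.1  100.6]
24.06 10 xyz [3.4, -0.1, -7.4] ang [-0.001, -0.003, 0.0]
16 10.5 xyz [-4.6, -0.1, -10.7] ang [-0.001, 0.067, 0.0]
8 10.5 xyz [-13.0, -0.1, -12.4] ang [-0.001, 0.137, 0.0]
0 10.5 xyz [-21.5, -0.1, -12.9] ang [-0.001, 0.207, -0.0]
-8 10.5 xyz [-30.1, -0.1, -12.2] ang [-0.001, 0.277, -0.0]
-16 10.5 xyz [-38.4, -0.1, -10.4] ang [-0.001, 0.346, -0.0]
-24.06 10.5 xyz [-46.6, -0.1, -7.5] ang [-0.001, 0.416, -0.0]
-24.06 1 xyz [-42.7, -0.1, 1.2] ang [-0.001, 0.416, -0.0]
```

Call:
{"api": "move_arm", "payload": {"series": [{"grip": 0.0, "xyz": [0, 0, 0], "angular": [0, 0, 0]}, {"grip": 0.0, "xyz": [0, 0, 0], "angular": [0, 0, 0]}, {"grip": 0.0, "xyz": [0, 0, 0], "angular": [0, 0, 0]}, {"grip": 0.0, "xyz": [0, 0, 0], "angular": [0, 0, 0]}, {"grip": 0.0, "xyz": [0, 0, 0], "angular": [0, 0, 0]}]}}

```text
time_s: 3.3
tcp_pos: [0.5703, 0.0861, 0.1056]
ee_rot: [[0.99, 0.141, 0.002], [0.141, -0.99, 0.001], [0.002, -0.001, -1.0]]
wrist_force: [-0.5, 5.4, 3.3]
gripper_width: 0.167
gripper_force: 30.0
```

```bash
cat > tg.py <<'E'
from h import *
import sys
st();s=r.sense();M=np.array(s['ee_rot']);g0=np.array(s['tcp_pos'])+.006*M[:,2]
q=RK.T@(g0-O)*1e3;print('grasp in rocker',q.round(1),'dist',np.hypot(q[0],q[2]-55),'ang',np.degrees(np.arctan2(q[0],q[2]-55)))
for row in eval(sys.argv[1]):
    a,L,l=row;g=rk([L*np.sin(np.radians(a)),-155,55+L*np.cos(np.radians(a))]); print(row,end=' ');delta(g,8.1,l,s)
E
python3 tg.py "[(24.06,57,0),(16,58,-4),(8,58,-8),(0,58,-12),(-8,58,-16),(-16,58,-20),(-24.06,58,-24),(-24.06,49,-24)]"
```

```text
3.3 [0.5703 0.0861 0.1056] F [-0.5  5.4  3.3] g 0.167 30.0
grasp in rocker [  20.4 -154.8   99.6] dist 49.02306014808487 ang 24.528108171325258
(24.06, 57, 0) xyz [2.9, 0.2, -7.4] ang [-0.001, -0.002, 0.0]
(16, 58, -4) xyz [-4.8, 0.2, -11.1] ang [-0.001, 0.068, 0.0]
(8, 58, -8) xyz [-13.1, 0.2, -12.8] ang [-0.001, 0.138, 0.0]
(0, 58, -12) xyz [-21.6, 0.2, -13.3] ang [-0.001, 0.208, 0.0]
(-8, 58, -16) xyz [-30.0, 0.2, -12.7] ang [-0.001, 0.277, 0.0]
(-16, 58, -20) xyz [-38.4, 0.2, -10.9] ang [-0.001, 0.347, 0.0]
(-24.06, 58, -24) xyz [-46.4, 0.2, -7.9] ang [-0.001, 0.417, 0.0]
(-24.06, 49, -24) xyz [-42.8, 0.2, 0.3] ang [-0.001, 0.417, 0.0]
```

Call:
{"api": "move_arm", "payload": {"series": [{"grip": 0.0, "xyz": [2, -0.3, -4], "angular": [0, 0, 0]}, {"grip": 0.0, "xyz": [3.5, -0.3, -8.5], "angular": [0, 0, 0]}, {"grip": 0.0, "xyz": [3.5, -0.3, -8.5], "angular": [0, 0, 0]}, {"grip": 0.0, "xyz": [3.5, -0.3, -8.5], "angular": [0, 0, 0]}]}}

```text
time_s: 3.7
tcp_pos: [0.5713, 0.0861, 0.1118]
ee_rot: [[0.99, 0.14, -0.005], [0.14, -0.99, -0.0], [-0.005, -0.0, -1.0]]
wrist_force: [-2.3, 6.1, -6.3]
gripper_width: 0.162
gripper_force: 30.0
```

```bash
python3 tg.py "[(16,58.5,-4),(8,58.5,-8),(0,58.5,-12),(-8,58.5,-16),(-16,58.5,-20),(-24.06,58.5,-24),(-24.06,49,-24)]"
```

```text
3.7 [0.5713 0.0861 0.1118] F [-2.3  6.1 -6.3] g 0.162 30.0
grasp in rocker [  21.3 -154.9  105.8] dist 55.09965904556969 ang 22.751784626253947
(16, 58.5, -4) xyz [-5.7, 0.1, -5.4] ang [-0.0, 0.075, -0.001]
(8, 58.5, -8) xyz [-14.1, 0.1, -7.0] ang [-0.0, 0.144, -0.001]
(0, 58.5, -12) xyz [-22.6, 0.1, -7.5] ang [-0.0, 0.214, -0.001]
(-8, 58.5, -16) xyz [-31.2, 0.1, -6.7] ang [-0.0, 0.284, -0.001]
(-16, 58.5, -20) xyz [-39.5, 0.1, -4.9] ang [-0.0, 0.354, -0.001]
(-24.06, 58.5, -24) xyz [-47.6, 0.1, -1.9] ang [-0.0, 0.424, -0.001]
(-24.06, 49, -24) xyz [-43.7, 0.1, 6.8] ang [-0.0, 0.424, -0.001]
```

Call:
{"api": "move_arm", "payload": {"series": [{"grip": 0.0, "xyz": [1.7, -0.2, -3], "angular": [0, 0, 0]}, {"grip": 0.0, "xyz": [1.7, -0.2, -3], "angular": [0, 0, 0]}, {"grip": 0.0, "xyz": [1.7, -0.2, -3], "angular": [0, 0, 0]}]}}

```text
time_s: 4.0
tcp_pos: [0.5724, 0.0863, 0.1143]
ee_rot: [[0.99, 0.139, -0.006], [0.139, -0.99, -0.001], [-0.006, -0.0, -1.0]]
wrist_force: [-2.9, 5.5, -6.2]
gripper_width: 0.168
gripper_force: 30.0
```

```bash
python3 tg.py "[(16,59,-4),(8,59,-8),(0,59,-12),(-8,59,-16),(-16,59,-20),(-24.06,59,-24),(-24.06,49,-24)]"
```

```text
4.0 [0.5724 0.0863 0.1143] F [-2.9  5.5 -6.2] g 0.168 30.0
grasp in rocker [  22.4 -154.9  108.3] dist 57.861445241441665 ang 22.805470796043313
(16, 59, -4) xyz [-6.6, 0.1, -3.3] ang [-0.0, 0.076, -0.002]
(8, 59, -8) xyz [-15.1, 0.1, -4.9] ang [-0.0, 0.146, -0.002]
(0, 59, -12) xyz [-23.7, 0.1, -5.4] ang [-0.0, 0.216, -0.002]
(-8, 59, -16) xyz [-32.4, 0.2, -4.7] ang [0.0, 0.285, -0.002]
(-16, 59, -20) xyz [-40.8, 0.2, -2.8] ang [0.0, 0.355, -0.002]
(-24.06, 59, -24) xyz [-49.0, 0.2, 0.3] ang [0.0, 0.425, -0.002]
(-24.06, 49, -24) xyz [-44.8, 0.2, 9.4] ang [0.0, 0.425, -0.002]
```

Call:
{"api": "move_arm", "payload": {"series": [{"grip": 0.0, "xyz": [-6.6, 0, -3.3], "angular": [0, 0.076, 0]}, {"grip": 0.0, "xyz": [-15, 0, -5], "angular": [0, 0.146, 0]}, {"grip": 0.0, "xyz": [-23.7, 0, -5.5], "angular": [0, 0.216, 0]}, {"grip": 0.0, "xyz": [-32.4, 0, -4.8], "angular": [0, 0.285, 0]}, {"grip": 0.0, "xyz": [-40.8, 0, -3], "angular": [0, 0.355, 0]}, {"grip": 0.0, "xyz": [-49, 0, 0], "angular": [0, 0.425, 0]}, {"grip": 0.0, "xyz": [-49, 0, 0], "angular": [0, 0.425, 0]}, {"grip": 0.0, "xyz": [-49, 0, 0], "angular": [0, 0.425, 0]}, {"grip": 0.0, "xyz": [-49, 0, 0], "angular": [0, 0.425, 0]}]}}

```text
time_s: 4.9
tcp_pos: [0.5277, 0.0786, 0.1294]
ee_rot: [[0.917, 0.148, 0.371], [0.137, -0.989, 0.058], [0.375, -0.002, -0.927]]
wrist_force: [2.7, 13.4, -24.1]
gripper_width: 0.168
gripper_force: 30.0
```

```bash
python3 tg.py "[(-24.06,54,-24),(-24.06,49,-24),(-24.06,100,-24)]"
```

```text
4.9 [0.5277 0.0786 0.1294] F [  2.7  13.4 -24.1] g 0.168 30.0
grasp in rocker [ -20.5 -156.2  123.8] dist 71.80823163378714 ang -16.627778548859617
(-24.06, 54, -24) xyz [-8.9, -1.2, 17.5] ang [-0.005, 0.034, 0.006]
(-24.06, 49, -24) xyz [-8.7, -1.1, 22.5] ang [-0.005, 0.034, 0.006]
(-24.06, 100, -24) xyz [-10.5, -1.4, -28.4] ang [-0.005, 0.034, 0.006]
```

Run:
```python
from h import *
s=cap('side');q=r.sense();print(np.round(q['joints'],1),np.round(q['joint_velocities'],2),q['time_s'],q['tcp_pos'],q['wrist_force'])
cv2.imwrite('pics/t2c.png',cv2.resize(s['img'][110:220,280:390,::-1],None,fx=5,fy=5,interpolation=cv2.INTER_CUBIC))
```

```text
[ 24.9  12.2 -49.6  40.6  -9.1  34.5] [-0.04  0.06  0.26 -0.1  -0.02 -0.01] 4.95 [0.52782236 0.07865269 0.12941655] [  3.84156307  11.98577496 -24.79446625]
```

View pics/t2c.png

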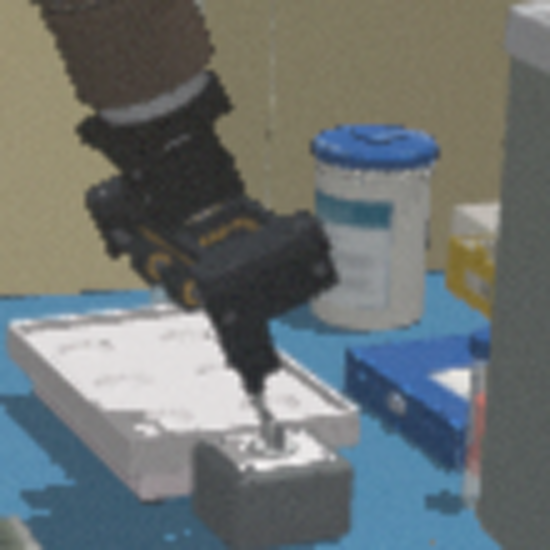

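The bat is now leaning toward the robot, with the cap base at crop (262,400). Joint 5 is at its -9.1° limit, which pushed the tool about 15 mm too high. I'll reduce the lean.

```bash
python3 tg.py "[(-18,69,-14),(-22,65,-12),(-24.06,60,-10)]"
```

```text
4.95 [0.5278 0.0787 0.1294] F [  3.8  12.  -24.8] g 0.172 30.0
grasp in rocker [ -20.5 -156.2  123.9] dist 71.83123855435343 ang -16.55080815825762
(-18, 69, -14) xyz [-1.2, -1.2, 2.7] ang [-0.005, -0.14, 0.006]
(-22, 65, -12) xyz [-5.8, -1.2, 6.6] ang [-0.005, -0.175, 0.006]
(-24.06, 60, -10) xyz [-7.7, -1.2, 11.7] ang [-0.004, -0.21, 0.006]
```

Call:
{"api": "move_arm", "payload": {"series": [{"grip": 0.0, "xyz": [-1, -1, 2.5], "angular": [0, -0.14, 0]}, {"grip": 0.0, "xyz": [-1, -1, 2.5], "angular": [0, -0.14, 0]}, {"grip": 0.0, "xyz": [-1, -1, 2.5], "angular": [0, -0.14, 0]}]}}

```text
time_s: 5.25
tcp_pos: [0.532, 0.0825, 0.1312]
ee_rot: [[0.958, 0.149, 0.246], [0.142, -0.989, 0.043], [0.25, -0.006, -0.968]]
wrist_force: [7.5, -12.6, -5.9]
gripper_width: 0.172
gripper_force: 30.0
```

```bash
python3 tg.py "[(-18,69,-14),(-22,65,-12),(-24.06,60,-10)]"; python3 -c "
from h import *
print(np.round(r.sense()['joints'],1))"
```

```text
5.25 [0.532  0.0825 0.1312] F [  7.5 -12.6  -5.9] g 0.172 30.0
grasp in rocker [ -16.5 -152.9  125.4] dist 72.28824279435425 ang -13.200480075698739
(-18, 69, -14) xyz [-5.8, 2.0, 3.4] ang [-0.008, -0.009, 0.006]
(-22, 65, -12) xyz [-9.9, 2.1, 7.8] ang [-0.008, -0.043, 0.006]
(-24.06, 60, -10) xyz [-11.1, 2.1, 13.1] ang [-0.008, -0.078, 0.006]
[ 28.3  14.9 -34.5   9.9 -27.1  61.9]
```

Call:
{"api": "move_arm", "payload": {"series": [{"grip": 0.0, "xyz": [-5.8, 2, 3.4], "angular": [0, 0, 0]}, {"grip": 0.0, "xyz": [-10, 2, 8], "angular": [0, -0.04, 0]}, {"grip": 0.0, "xyz": [-11, 2, 13], "angular": [0, -0.078, 0]}, {"grip": 0.0, "xyz": [-11, 2, 13], "angular": [0, -0.078, 0]}, {"grip": 0.0, "xyz": [-11, 2, 13], "angular": [0, -0.078, 0]}]}}

```text
time_s: 5.75
tcp_pos: [0.5285, 0.0794, 0.1187]
ee_rot: [[0.972, 0.146, 0.184], [0.142, -0.989, 0.037], [0.187, -0.01, -0.982]]
wrist_force: [3.0, 10.3, -2.3]
gripper_width: 0.172
gripper_force: 30.0
```

```bash
python3 tg.py "[(-24.06,60,-10),(-24.06,55,-10)]"
python3 - <<'E'
from h import *
s=cap('side')
cv2.imwrite('pics/t3c.png',cv2.resize(s['img'][110:220,280:390,::-1],None,fx=5,fy=5,interpolation=cv2.INTER_CUBIC))
E
```

```text
5.75 [0.5285 0.0794 0.1187] F [ 3.  10.3 -2.3] g 0.172 30.0
grasp in rocker [ -20.8 -155.5  112.8] dist 61.44669007559385 ang -19.78659375884449
(-24.06, 60, -10) xyz [-4.1, -0.5, 2.3] ang [-0.01, -0.014, 0.003]
(-24.06, 55, -10) xyz [-2.9, -0.5, 7.2] ang [-0.01, -0.014, 0.003]
```

View pics/t3c.png

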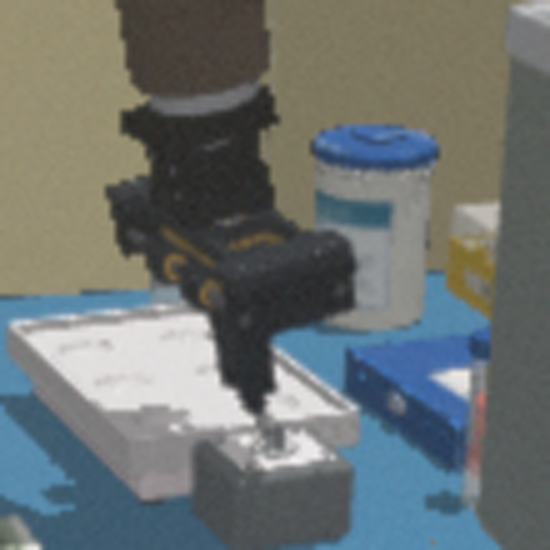

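The bat leans toward the robot, with the cap held at crop (255,385).

Call:
{"api": "move_arm", "payload": {"series": [{"grip": 0.0, "xyz": [-3, 0, 1.5], "angular": [0, 0, 0]}, {"grip": 0.0, "xyz": [-4.5, 0, 2.5], "angular": [0, 0, 0]}, {"grip": 0.0, "xyz": [-4.5, 0, 2.5], "angular": [0, 0, 0]}, {"grip": 0.0, "xyz": [-4.5, 0, 2.5], "angular": [0, 0, 0]}]}}

```text
time_s: 6.2
tcp_pos: [0.5279, 0.0797, 0.1181]
ee_rot: [[0.97, 0.148, 0.192], [0.143, -0.989, 0.039], [0.196, -0.01, -0.981]]
wrist_force: [9.1, 6.1, 2.6]
gripper_width: 0.169
gripper_force: 30.0
```

```bash
python3 tg.py "[(-24.06,60,-10),(-24.06,55,-10)]"
```

```text
6.2 [0.5279 0.0797 0.1181] F [9.1 6.1 2.6] g 0.169 30.0
grasp in rocker [ -21.4 -155.1  112.2] dist 61.086564913528356 ang -20.474698258555946
(-24.06, 60, -10) xyz [-3.4, -0.2, 1.8] ang [-0.012, -0.022, 0.005]
(-24.06, 55, -10) xyz [-2.3, -0.1, 6.7] ang [-0.012, -0.022, 0.005]
```

Call:
{"api": "move_arm", "payload": {"series": [{"grip": 0.0, "xyz": [2, 0, 0], "angular": [0, 0, 0]}, {"grip": 0.4, "xyz": [2, 0, 0], "angular": [0, 0, 0]}, {"grip": 0.6, "xyz": [2, 0, 0], "angular": [0, 0, 0]}, {"grip": 0.6, "xyz": [2, 0, 0], "angular": [0, 0, 0]}, {"grip": 0.6, "xyz": [2, 0, 0], "angular": [0, 0, 0]}, {"grip": 0.6, "xyz": [2, 0, -40], "angular": [0, 0, 0]}, {"grip": 0.6, "xyz": [2, 0, -80], "angular": [0, 0, 0]}, {"grip": 0.6, "xyz": [2, 0, -120], "angular": [0, 0, 0]}, {"grip": 0.6, "xyz": [2, 0, -120], "angular": [0, 0, 0]}, {"grip": 0.6, "xyz": [2, 0, -120], "angular": [0, 0, 0]}]}}

```text
time_s: 7.2
tcp_pos: [0.5007, 0.0721, 0.2324]
ee_rot: [[0.974, 0.143, 0.175], [0.139, -0.99, 0.032], [0.177, -0.007, -0.984]]
wrist_force: [-0.8, -0.0, -0.0]
gripper_width: 0.601
gripper_force: 0.0
```

```bash
cat >> h.py <<'E'
def capside():
    # black toggle cap in the side view: axis ends in rocker mm, on the plane rocker y=-155
    q=cap('side');m=(q['img'].max(2)<75).astype(np.uint8);k=m*0;k[165:205,320:355]=1;m*=k
    n,l,s_,ce=cv2.connectedComponentsWithStats(m);i=1+np.argmax(s_[1:,4]);ys,xs=np.where(l==i)
    o,d=ray(q,np.c_[xs,ys]);o=RK.T@(o-O);d=d@RK;P=o+d*((-.155-o[1])/d[:,1])[:,None];P=P[:,[0,2]]*1e3
    c0=P.mean(0);w,v=np.linalg.eigh(np.cov(P.T));a=v[:,1]*np.sign(v[1,1])
    print('cap',s_[i],c0.round(1),'tilt',np.degrees(np.arctan2(a[0],a[1])).round(1),'pivot angle',np.degrees(np.arctan2(c0[0],c0[1]-55)).round(1),'dist',np.hypot(c0[0],c0[1]-55).round(1))
    return q
E
python3 - <<'E'
from h import *
s=capside();st();c=cap('top')
for e in eggs(c,130): print(e[0].round(4),e[1].round(0),e[3])
E
```

```text
cap [327 183   6  10  29] [-17.1  95.3] tilt -25.7 pivot angle -23.0 dist 43.7
7.25 [0.5002 0.0719 0.2311] F [-1.2  0.3 -0.5] g 0.599 0.0
[ 0.4866 -0.3023] -1.0 84
[ 0.4875 -0.2304] 25.0 77
[ 0.477 -0.153] -5.0 78
[ 0.4192 -0.2233] 20.0 79
[ 0.4186 -0.1452] -5.0 81
```

Toggle: tilt about -24°, home and stopped. Next is the first egg.

Run:
```python
from h import *
delta([.477,-.153,.10],-5)
```

```text
xyz [-75.5, 219.9, 111.8] ang [-0.026, -0.173, 0.23]
```

Call:
{"api": "move_arm", "payload": {"series": [{"grip": 0.52, "xyz": [-75.5, 220, 112], "angular": [-0.026, -0.173, 0.23]}, {"grip": 0.52, "xyz": [-75.5, 220, 112], "angular": [-0.026, -0.173, 0.23]}, {"grip": 0.52, "xyz": [-75.5, 220, 112], "angular": [-0.026, -0.173, 0.23]}, {"grip": 0.52, "xyz": [-75.5, 220, 112], "angular": [-0.026, -0.173, 0.23]}, {"grip": 0.52, "xyz": [-75.5, 220, 112], "angular": [-0.026, -0.173, 0.23]}, {"grip": 0.52, "xyz": [-75.5, 220, 112], "angular": [-0.026, -0.173, 0.23]}, {"grip": 0.52, "xyz": [-75.5, 220, 112], "angular": [-0.026, -0.173, 0.23]}, {"grip": 0.52, "xyz": [-75.5, 220, 112], "angular": [-0.026, -0.173, 0.23]}]}}

```text
time_s: 8.1
tcp_pos: [0.4787, -0.152, 0.1066]
ee_rot: [[0.996, -0.087, 0.002], [-0.087, -0.996, 0.001], [0.002, -0.001, -1.0]]
wrist_force: [-0.1, 0.2, 0.3]
gripper_width: 0.521
gripper_force: 0.0
```

Run:
```python
from h import *
st();delta([.477,-.153,.0325],-5)
s=cap('side');cv2.imwrite('pics/e1.png',cv2.resize(s['img'][170:300,260:400,::-1],None,fx=4,fy=4,interpolation=cv2.INTER_CUBIC))
for e in eggs(s,150,(290,375,235,290)): print(e[0].round(4),e[3],e[4].round(1))
```

```text
8.1 [ 0.4787 -0.152   0.1066] F [-0.1  0.2  0.3] g 0.521 0.0
xyz [-1.8, 1.2, 68.1] ang [-0.001, -0.002, 0.0]
[ 0.4805 -0.1455] 128 [333.  246.1]
[ 0.4191 -0.1375] 109 [308.9 247.2]
[ 0.4898 -0.2239] 143 [346.  260.6]
[ 0.4186 -0.2172] 135 [316.6 262.5]
[ 0.4888 -0.2954] 186 [355.3 275.9]
```

View pics/e1.png

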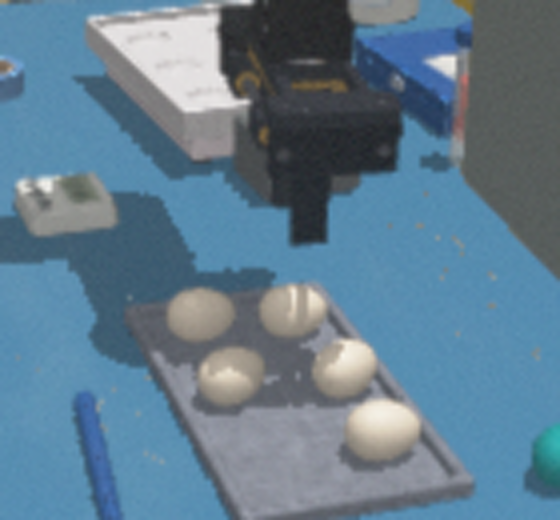

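The gripper is above the rear-left egg at crop (292,310), and all five eggs are in place.

Call:
{"api": "move_arm", "payload": {"series": [{"grip": 0.52, "xyz": [-1.5, 1, 30], "angular": [0, 0, 0]}, {"grip": 0.52, "xyz": [-1.5, 1, 55], "angular": [0, 0, 0]}, {"grip": 0.52, "xyz": [-1.5, 1, 68], "angular": [0, 0, 0]}, {"grip": 0.52, "xyz": [-1.5, 1, 68], "angular": [0, 0, 0]}, {"grip": 0.52, "xyz": [-1.5, 1, 68], "angular": [0, 0, 0]}, {"grip": 0.0, "xyz": [-1.5, 1, 68], "angular": [0, 0, 0]}, {"grip": 0.0, "xyz": [-1.5, 1, 68], "angular": [0, 0, 0]}, {"grip": 0.0, "xyz": [-1.5, 1, 68], "angular": [0, 0, 0]}, {"grip": 0.0, "xyz": [-1.5, 1, 68], "angular": [0, 0, 0]}]}}

```text
time_s: 9.05
tcp_pos: [0.478, -0.153, 0.0399]
ee_rot: [[0.996, -0.087, 0.005], [-0.087, -0.996, 0.001], [0.005, -0.001, -1.0]]
wrist_force: [-1.8, 1.6, 4.8]
gripper_width: 0.362
gripper_force: 30.0
```

```bash
cat > pl.py <<'E'
from h import *
import sys
# python3 pl.py px py z : delta to pocket (rocker mm) with the grasp point at height z mm
st();px,py,z=map(float,sys.argv[1:4]);delta(rk([px,py,z]),8.1)
E
python3 pl.py 37 70 100
```

```text
9.05 [ 0.478  -0.153   0.0399] F [-1.8  1.6  4.8] g 0.362 30.0
xyz [36.8, -469.0, -65.3] ang [-0.001, -0.005, -0.228]
```

Call:
{"api": "move_arm", "payload": {"series": [{"grip": 0.0, "xyz": [0, 0, -10], "angular": [0, 0, 0]}, {"grip": 0.0, "xyz": [0, 0, -45], "angular": [0, 0, 0]}, {"grip": 0.0, "xyz": [0, 0, -85], "angular": [0, 0, 0]}, {"grip": 0.0, "xyz": [0, 0, -125], "angular": [0, 0, 0]}, {"grip": 0.0, "xyz": [3, -40, -125], "angular": [0, 0, -0.02]}, {"grip": 0.0, "xyz": [7, -85, -125], "angular": [0, 0, -0.05]}, {"grip": 0.0, "xyz": [11, -130, -125], "angular": [0, 0, -0.07]}, {"grip": 0.0, "xyz": [15, -175, -125], "angular": [0, 0, -0.1]}, {"grip": 0.0, "xyz": [18, -220, -125], "angular": [0, 0, -0.12]}, {"grip": 0.0, "xyz": [21, -265, -125], "angular": [0, 0, -0.14]}]}}

```text
time_s: 10.05
tcp_pos: [0.5205, 0.1105, 0.1649]
ee_rot: [[0.999, 0.053, 0.003], [0.053, -0.999, 0.001], [0.003, -0.001, -1.0]]
wrist_force: [0.6, 0.8, -0.9]
gripper_width: 0.361
gripper_force: 30.0
```

```bash
python3 pl.py 37 70 115
```

```text
10.05 [0.5205 0.1105 0.1649] F [ 0.6  0.8 -0.9] g 0.361 30.0
xyz [45.1, -198.4, 44.2] ang [-0.001, -0.003, -0.088]
```

Call:
{"api": "move_arm", "payload": {"series": [{"grip": 0.0, "xyz": [45, -198, 0], "angular": [0, 0, -0.088]}, {"grip": 0.0, "xyz": [45, -198, 0], "angular": [0, 0, -0.088]}, {"grip": 0.0, "xyz": [45, -198, 0], "angular": [0, 0, -0.088]}, {"grip": 0.0, "xyz": [45, -198, 0], "angular": [0, 0, -0.088]}, {"grip": 0.0, "xyz": [45, -198, 20], "angular": [0, 0, -0.088]}, {"grip": 0.0, "xyz": [45, -198, 44], "angular": [0, 0, -0.088]}, {"grip": 0.0, "xyz": [45, -198, 44], "angular": [0, 0, -0.088]}, {"grip": 0.0, "xyz": [45, -198, 44], "angular": [0, 0, -0.088]}, {"grip": 0.0, "xyz": [45, -198, 44], "angular": [0, 0, -0.088]}]}}

```text
time_s: 10.95
tcp_pos: [0.5563, 0.3091, 0.1223]
ee_rot: [[0.99, 0.14, 0.005], [0.14, -0.99, 0.002], [0.005, -0.001, -1.0]]
wrist_force: [0.2, -0.0, 0.4]
gripper_width: 0.365
gripper_force: 30.0
```

```bash
python3 pl.py 37 70 74
python3 - <<'E'
from h import *
s=cap('side');c=cap('top')
a=cv2.resize(s['img'][120:220,250:350,::-1],None,fx=4,fy=4,interpolation=cv2.INTER_CUBIC)
b=cv2.resize(c['img'][160:235,195:295,::-1],None,fx=4,fy=4,interpolation=cv2.INTER_CUBIC)
cv2.imwrite('pics/p1.png',np.hstack([a[:300],b]))
cv2.imwrite('pics/p1.png',np.hstack([a,cv2.copyMakeBorder(b,0,100,0,0,0)]))
E
```

```text
10.95 [0.5563 0.3091 0.1223] F [ 0.2 -0.   0.4] g 0.365 30.0
xyz [-1.2, -2.0, 42.3] ang [-0.001, -0.006, -0.001]
```

View pics/p1.png

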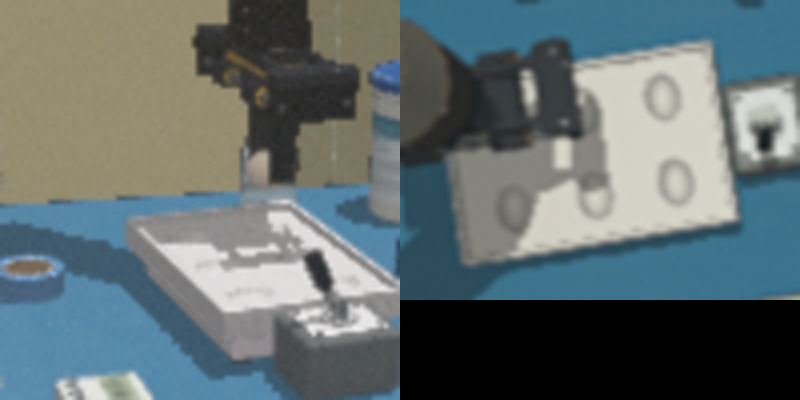

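The egg is held, seen at side crop (260,165), and the gripper is over the far-left rear pocket. The toggle leans toward the robot at top crop (765,135).

Call:
{"api": "move_arm", "payload": {"series": [{"grip": 0.0, "xyz": [-1.2, -2, 20], "angular": [0, 0, 0]}, {"grip": 0.0, "xyz": [-1.2, -2, 35], "angular": [0, 0, 0]}, {"grip": 0.0, "xyz": [-1.2, -2, 42], "angular": [0, 0, 0]}, {"grip": 0.0, "xyz": [-1.2, -2, 42], "angular": [0, 0, 0]}, {"grip": 0.0, "xyz": [-1.2, -2, 42], "angular": [0, 0, 0]}, {"grip": 0.0, "xyz": [-1.2, -2, 42], "angular": [0, 0, 0]}, {"grip": 0.0, "xyz": [-1.2, -2, 42], "angular": [0, 0, 0]}]}}

```text
time_s: 11.75
tcp_pos: [0.5543, 0.3111, 0.0792]
ee_rot: [[0.99, 0.14, 0.004], [0.14, -0.99, 0.002], [0.004, -0.001, -1.0]]
wrist_force: [0.2, 0.4, -0.3]
gripper_width: 0.364
gripper_force: 30.0
```

```bash
python3 pl.py 37 70 72
```

```text
11.75 [0.5543 0.3111 0.0792] F [ 0.2  0.4 -0.3] g 0.364 30.0
xyz [0.7, 0.2, 1.2] ang [-0.001, -0.004, -0.001]
```

No contact yet, so I'll go down in half-millimetre steps.

Call:
{"api": "move_arm", "payload": {"series": [{"grip": 0.0, "xyz": [0.7, 0, 0.5], "angular": [0, 0, 0]}, {"grip": 0.0, "xyz": [0.7, 0, 1], "angular": [0, 0, 0]}, {"grip": 0.0, "xyz": [0.7, 0, 1.2], "angular": [0, 0, 0]}, {"grip": 0.0, "xyz": [0.7, 0, 1.2], "angular": [0, 0, 0]}]}}

```text
time_s: 12.15
tcp_pos: [0.5551, 0.3114, 0.0781]
ee_rot: [[0.99, 0.141, 0.004], [0.141, -0.99, 0.001], [0.004, -0.001, -1.0]]
wrist_force: [-1.6, 0.8, 3.6]
gripper_width: 0.367
gripper_force: 30.0
```

```bash
python3 pl.py 37 70 71
```

```text
12.15 [0.5551 0.3114 0.0781] F [-1.6  0.8  3.6] g 0.367 30.0
xyz [-0.1, 0.4, 1.1] ang [-0.001, -0.004, -0.0]
```

Contact at 3.6 N, at the expected height. I release and go up.

Call:
{"api": "move_arm", "payload": {"series": [{"grip": 0.42, "xyz": [0, 0, 0], "angular": [0, 0, 0]}, {"grip": 0.52, "xyz": [0, 0, 0], "angular": [0, 0, 0]}, {"grip": 0.52, "xyz": [0, 0, 0], "angular": [0, 0, 0]}, {"grip": 0.52, "xyz": [0, 0, 0], "angular": [0, 0, 0]}, {"grip": 0.52, "xyz": [0, 0, -15], "angular": [0, 0, 0]}, {"grip": 0.52, "xyz": [0, 0, -50], "angular": [0, 0, 0]}, {"grip": 0.52, "xyz": [0, 0, -95], "angular": [0, 0, 0]}, {"grip": 0.52, "xyz": [0, 45, -95], "angular": [0, 0, 0]}, {"grip": 0.52, "xyz": [0, 90, -95], "angular": [0, 0, 0]}, {"grip": 0.52, "xyz": [0, 135, -95], "angular": [0, 0, 0]}]}}

```text
time_s: 13.15
tcp_pos: [0.5733, 0.1762, 0.1726]
ee_rot: [[0.99, 0.141, 0.003], [0.141, -0.99, 0.001], [0.004, -0.001, -1.0]]
wrist_force: [0.7, 0.5, -0.3]
gripper_width: 0.519
gripper_force: 0.0
```

```bash
cat > lk.py <<'E'
from h import *
# eggs on mat / tray from the top view, deltas to hover (tcp z kept), optional target index
st();c=cap('top');I=np.array(c['img'])
for i,e in enumerate(eggs(c,130)):
    print('mat',i,e[0].round(4),round(e[1]),e[3]);delta([*e[0],.09],e[1])
for e in eggs(c,150,(198,285,165,232),.059):
    q=RK.T@(np.r_[e[0],0]-O)*1e3;print('tray',q[:2].round(0),round(e[1]),e[2].round(0),e[3])
E
python3 lk.py
```

```text
13.15 [0.5733 0.1762 0.1726] F [ 0.7  0.5 -0.3] g 0.519 0.0
mat 0 [ 0.4861 -0.3023] -2 82
xyz [-150.2, 456.3, 76.8] ang [0.001, -0.001, 0.163]
mat 1 [ 0.4875 -0.2304] 25 77
xyz [-139.1, 385.2, 76.7] ang [0.001, -0.0, -0.309]
mat 2 [ 0.419  -0.2234] 19 78
xyz [-206.0, 369.0, 76.7] ang [0.001, -0.0, -0.203]
mat 3 [ 0.4186 -0.1452] -5 81
xyz [-195.8, 291.4, 76.6] ang [0.001, -0.001, 0.222]
tray [ 66. 107.] 1 [41. 53.] 523
tray [-19.  78.] -42 [29. 46.] 349
tray [-59. -96.] -46 [20. 27.] 132
```

Call:
{"api": "move_arm", "payload": {"series": [{"grip": 0.52, "xyz": [-25, 40, 0], "angular": [0, 0, 0.03]}, {"grip": 0.52, "xyz": [-52, 80, 0], "angular": [0, 0, 0.06]}, {"grip": 0.52, "xyz": [-80, 120, 0], "angular": [0, 0, 0.09]}, {"grip": 0.52, "xyz": [-108, 160, 10], "angular": [0, 0, 0.12]}, {"grip": 0.52, "xyz": [-135, 200, 30], "angular": [0, 0, 0.15]}, {"grip": 0.52, "xyz": [-162, 240, 50], "angular": [0, 0, 0.18]}, {"grip": 0.52, "xyz": [-190, 280, 70], "angular": [0, 0, 0.22]}, {"grip": 0.52, "xyz": [-196, 291, 77], "angular": [0, 0, 0.222]}, {"grip": 0.52, "xyz": [-196, 291, 77], "angular": [0, 0, 0.222]}, {"grip": 0.52, "xyz": [-196, 291, 77], "angular": [0, 0, 0.222]}]}}

```text
time_s: 14.2
tcp_pos: [0.4209, -0.1385, 0.0948]
ee_rot: [[0.997, -0.082, 0.004], [-0.082, -0.997, 0.001], [0.004, -0.001, -1.0]]
wrist_force: [-0.3, -0.3, 1.7]
gripper_width: 0.518
gripper_force: 0.0
```

Run:
```python
from h import *
st();delta([.4186,-.1452,.0325],-5)
s=cap('side');c=cap('top')
for e in eggs(s,150,(290,375,235,290)): print(e[0].round(4),e[3],e[4].round(1))
b=cv2.resize(c['img'][160:240,195:295,::-1],None,fx=5,fy=5,interpolation=cv2.INTER_CUBIC);cv2.imwrite('pics/tr1.png',b)
P=np.array([rk([x,y,48]) for x in(37,-37) for y in(70,0,-70)])
print(proj(c,P).round(1).tolist())
for u in proj(c,P): print(c['img'][int(round(u[1])),int(round(u[0]))])
```

```text
14.2 [ 0.4209 -0.1385  0.0948] F [-0.3 -0.3  1.7] g 0.518 0.0
xyz [-1.9, 6.9, 56.2] ang [-0.001, -0.004, 0.005]
[ 0.4214 -0.1383] 132 [309.9 247.2]
[ 0.4894 -0.2236] 148 [345.8 260.5]
[ 0.4208 -0.2174] 153 [317.5 262.5]
[ 0.4889 -0.2956] 188 [355.4 275.9]
[[219.9, 190.4], [240.1, 187.1], [260.2, 183.8], [223.1, 211.7], [243.4, 208.4], [263.6, 205.0]]
[205 195 164]
[208 207 195]
[208 206 196]
[208 207 195]
[209 207 195]
[207 206 195]
```

View pics/tr1.png

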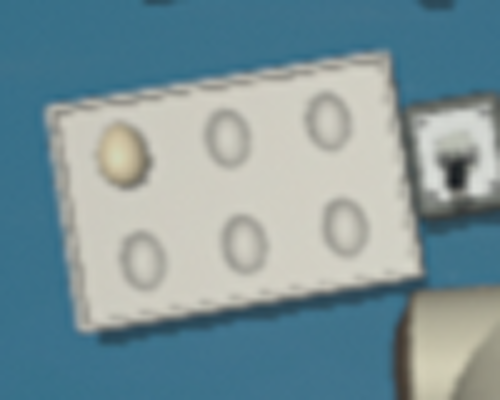

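The first egg is seated in the rear-left dimple at crop (122,155), and the other dimples are empty.

Call:
{"api": "move_arm", "payload": {"series": [{"grip": 0.52, "xyz": [-1.9, 6.5, 0], "angular": [0, 0, 0]}, {"grip": 0.52, "xyz": [-1.9, 6.5, 25], "angular": [0, 0, 0]}, {"grip": 0.52, "xyz": [-1.9, 6.5, 45], "angular": [0, 0, 0]}, {"grip": 0.52, "xyz": [-1.9, 6.5, 56], "angular": [0, 0, 0]}, {"grip": 0.52, "xyz": [-1.9, 6.5, 56], "angular": [0, 0, 0]}, {"grip": 0.52, "xyz": [-1.9, 6.5, 56], "angular": [0, 0, 0]}]}}

```text
time_s: 14.9
tcp_pos: [0.4188, -0.1443, 0.039]
ee_rot: [[0.997, -0.08, 0.004], [-0.08, -0.997, 0.001], [0.004, -0.001, -1.0]]
wrist_force: [-0.2, 0.4, -0.6]
gripper_width: 0.52
gripper_force: 0.0
```

```bash
sed -i 's/e in eggs(c,150,(198,285,165,232),.059)/e in trayeggs(c)/' lk.py
cat >> h.py <<'E'
def trayeggs(c):
    d=dict(c);I=c['img'].astype(int);m=((I[:,:,0]-I[:,:,2])>22)&(I[:,:,0]>120)
    d['img']=(np.stack([m*200,m*0,m*0],2)).astype(np.uint8);return eggs(d,100,(198,285,165,232),.059,25)
E
python3 -c "
from h import *
st();delta([.4186,-.1452,.0325],-5)"; python3 lk.py
```

```text
14.9 [ 0.4188 -0.1443  0.039 ] F [-0.2  0.4 -0.6] g 0.52 0.0
xyz [-0.2, 1.0, 0.5] ang [-0.001, -0.004, 0.007]
14.9 [ 0.4188 -0.1443  0.039 ] F [-0.2  0.4 -0.6] g 0.52 0.0
mat 0 [ 0.4863 -0.3024] -3 83
xyz [80.0, 152.1, -56.6] ang [-0.001, -0.004, -0.032]
mat 1 [ 0.4877 -0.2303] 26 76
xyz [75.6, 80.1, -56.5] ang [0.0, -0.005, -0.536]
mat 2 [ 0.4117 -0.1045] -2 365
xyz [-10.3, -39.2, -56.7] ang [-0.001, -0.004, -0.037]
tray [36. 71.] 7 [16. 21.] 91
tray [-123. -125.] -4 [ 5. 17.] 25
```

Call:
{"api": "move_arm", "payload": {"series": [{"grip": 0.0, "xyz": [0, 1, 0.5], "angular": [0, 0, 0]}, {"grip": 0.0, "xyz": [0, 1, 0.5], "angular": [0, 0, 0]}, {"grip": 0.0, "xyz": [0, 1, 0.5], "angular": [0, 0, 0]}, {"grip": 0.0, "xyz": [0, 1, 0.5], "angular": [0, 0, 0]}, {"grip": 0.0, "xyz": [0, 1, 0.5], "angular": [0, 0, 0]}]}}

```text
time_s: 15.45
tcp_pos: [0.4186, -0.1455, 0.0386]
ee_rot: [[0.997, -0.081, 0.004], [-0.081, -0.997, 0.001], [0.004, -0.001, -1.0]]
wrist_force: [-0.1, 1.1, 4.7]
gripper_width: 0.367
gripper_force: 30.0
```

```bash
python3 pl.py 37 0 115
```

```text
15.45 [ 0.4186 -0.1455  0.0386] F [-0.1  1.1  4.7] g 0.367 30.0
xyz [114.9, -397.9, -81.5] ang [-0.001, -0.004, -0.222]
```

Call:
{"api": "move_arm", "payload": {"series": [{"grip": 0.0, "xyz": [0, 0, -10], "angular": [0, 0, 0]}, {"grip": 0.0, "xyz": [0, 0, -45], "angular": [0, 0, 0]}, {"grip": 0.0, "xyz": [0, 0, -85], "angular": [0, 0, 0]}, {"grip": 0.0, "xyz": [0, 0, -126], "angular": [0, 0, 0]}, {"grip": 0.0, "xyz": [12, -40, -126], "angular": [0, 0, -0.02]}, {"grip": 0.0, "xyz": [25, -85, -126], "angular": [0, 0, -0.05]}, {"grip": 0.0, "xyz": [38, -130, -126], "angular": [0, 0, -0.07]}, {"grip": 0.0, "xyz": [51, -175, -126], "angular": [0, 0, -0.1]}, {"grip": 0.0, "xyz": [64, -220, -126], "angular": [0, 0, -0.12]}, {"grip": 0.0, "xyz": [77, -265, -126], "angular": [0, 0, -0.14]}]}}

```text
time_s: 16.45
tcp_pos: [0.516, 0.114, 0.1651]
ee_rot: [[0.998, 0.06, 0.003], [0.06, -0.998, 0.001], [0.003, -0.001, -1.0]]
wrist_force: [1.6, -0.1, 0.5]
gripper_width: 0.364
gripper_force: 30.0
```

```bash
python3 pl.py 37 0 90
```

```text
16.45 [0.516  0.114  0.1651] F [ 1.6 -0.1  0.5] g 0.364 30.0
xyz [56.3, -124.5, 69.4] ang [-0.001, -0.003, -0.082]
```

Call:
{"api": "move_arm", "payload": {"series": [{"grip": 0.0, "xyz": [19, -42, 0], "angular": [0, 0, -0.03]}, {"grip": 0.0, "xyz": [38, -84, 0], "angular": [0, 0, -0.06]}, {"grip": 0.0, "xyz": [56, -124, 0], "angular": [0, 0, -0.082]}, {"grip": 0.0, "xyz": [56, -124, 0], "angular": [0, 0, -0.082]}, {"grip": 0.0, "xyz": [56, -124, 35], "angular": [0, 0, -0.082]}, {"grip": 0.0, "xyz": [56, -124, 69], "angular": [0, 0, -0.082]}, {"grip": 0.0, "xyz": [56, -124, 69], "angular": [0, 0, -0.082]}, {"grip": 0.0, "xyz": [56, -124, 69], "angular": [0, 0, -0.082]}]}}

```text
time_s: 17.25
tcp_pos: [0.5649, 0.2389, 0.0963]
ee_rot: [[0.99, 0.141, 0.003], [0.141, -0.99, -0.0], [0.003, 0.001, -1.0]]
wrist_force: [0.1, -0.0, 0.0]
gripper_width: 0.366
gripper_force: 30.0
```

```bash
python3 pl.py 37 0 71.5
```

```text
17.25 [0.5649 0.2389 0.0963] F [ 0.1 -0.   0. ] g 0.366 30.0
xyz [0.4, -2.8, 18.8] ang [0.001, -0.003, -0.0]
```

Call:
{"api": "move_arm", "payload": {"series": [{"grip": 0.0, "xyz": [0.4, -2.8, 8], "angular": [0, 0, 0]}, {"grip": 0.0, "xyz": [0.4, -2.8, 14], "angular": [0, 0, 0]}, {"grip": 0.0, "xyz": [0.4, -2.8, 17], "angular": [0, 0, 0]}, {"grip": 0.0, "xyz": [0.4, -2.8, 17.5], "angular": [0, 0, 0]}, {"grip": 0.0, "xyz": [0.4, -2.8, 18], "angular": [0, 0, 0]}, {"grip": 0.0, "xyz": [0.4, -2.8, 18.5], "angular": [0, 0, 0]}, {"grip": 0.0, "xyz": [0.4, -2.8, 19], "angular": [0, 0, 0]}, {"grip": 0.0, "xyz": [0.4, -2.8, 19], "angular": [0, 0, 0]}, {"grip": 0.0, "xyz": [0.4, -2.8, 19], "angular": [0, 0, 0]}]}}

```text
time_s: 18.15
tcp_pos: [0.565, 0.2424, 0.0771]
ee_rot: [[0.99, 0.14, 0.003], [0.14, -0.99, 0.001], [0.004, -0.001, -1.0]]
wrist_force: [1.0, -0.0, 0.8]
gripper_width: 0.363
gripper_force: 30.0
```

```bash
python3 pl.py 37 0 70.8
```

```text
18.15 [0.565  0.2424 0.0771] F [ 1.  -0.   0.8] g 0.363 30.0
xyz [-0.2, 0.6, 0.3] ang [-0.001, -0.004, -0.0]
```

Call:
{"api": "move_arm", "payload": {"series": [{"grip": 0.0, "xyz": [0, 0.5, 0.4], "angular": [0, 0, 0]}, {"grip": 0.0, "xyz": [0, 0.5, 0.6], "angular": [0, 0, 0]}, {"grip": 0.42, "xyz": [0, 0.5, 0.6], "angular": [0, 0, 0]}, {"grip": 0.52, "xyz": [0, 0.5, 0.6], "angular": [0, 0, 0]}, {"grip": 0.52, "xyz": [0, 0.5, 0.6], "angular": [0, 0, 0]}, {"grip": 0.52, "xyz": [0, 0.5, 0.6], "angular": [0, 0, 0]}, {"grip": 0.52, "xyz": [0, 0.5, -15], "angular": [0, 0, 0]}, {"grip": 0.52, "xyz": [0, 0.5, -50], "angular": [0, 0, 0]}, {"grip": 0.52, "xyz": [0, 0.5, -95], "angular": [0, 0, 0]}, {"grip": 0.52, "xyz": [-30, 40, -95], "angular": [0, 0, 0]}]}}

```text
time_s: 19.15
tcp_pos: [0.547, 0.2034, 0.1786]
ee_rot: [[0.989, 0.146, 0.02], [0.146, -0.989, 0.009], [0.021, -0.006, -1.0]]
wrist_force: [1.1, -0.3, -0.9]
gripper_width: 0.527
gripper_force: 0.0
```

```bash
python3 lk.py
```

```text
19.15 [0.547  0.2034 0.1786] F [ 1.1 -0.3 -0.9] g 0.527 0.0
mat 0 [ 0.4861 -0.3023] -2 82
xyz [-118.9, 484.2, 77.2] ang [-0.001, -0.001, 0.166]
mat 1 [ 0.4877 -0.2303] 26 76
xyz [-107.3, 413.1, 77.3] ang [-0.001, -0.002, -0.317]
mat 2 [ 0.419  -0.2233] 21 78
xyz [-174.4, 396.6, 77.2] ang [-0.001, -0.002, -0.235]
tray [ 23. 131.] 11 [22. 39.] 168
```

Call:
{"api": "move_arm", "payload": {"series": [{"grip": 0.52, "xyz": [-20, 45, 0], "angular": [0, 0, -0.03]}, {"grip": 0.52, "xyz": [-40, 90, 0], "angular": [0, 0, -0.06]}, {"grip": 0.52, "xyz": [-60, 135, 0], "angular": [0, 0, -0.09]}, {"grip": 0.52, "xyz": [-80, 180, 0], "angular": [0, 0, -0.12]}, {"grip": 0.52, "xyz": [-100, 225, 0], "angular": [0, 0, -0.15]}, {"grip": 0.52, "xyz": [-120, 270, 10], "angular": [0, 0, -0.18]}, {"grip": 0.52, "xyz": [-140, 315, 30], "angular": [0, 0, -0.21]}, {"grip": 0.52, "xyz": [-160, 360, 50], "angular": [0, 0, -0.235]}, {"grip": 0.52, "xyz": [-174, 395, 70], "angular": [0, 0, -0.235]}, {"grip": 0.52, "xyz": [-174, 395, 77], "angular": [0, 0, -0.235]}]}}

```text
time_s: 20.2
tcp_pos: [0.4203, -0.2203, 0.0915]
ee_rot: [[0.933, 0.36, -0.003], [0.36, -0.933, 0.002], [-0.002, -0.003, -1.0]]
wrist_force: [-0.3, 1.1, 0.1]
gripper_width: 0.524
gripper_force: 0.0
```

```bash
python3 lk.py; python3 -c "
from h import *
st();delta([.419,-.2233,.0325],21)
s=cap('side')
for e in eggs(s,150,(290,375,235,290)): print(e[0].round(4),e[3],e[4].round(1))
"
```

```text
20.2 [ 0.4203 -0.2203  0.0915] F [-0.3  1.1  0.1] g 0.524 0.0
mat 0 [ 0.4944 -0.3   ] -41 45
xyz [39.1, 102.2, -5.1] ang [-0.002, 0.003, 1.093]
mat 1 [ 0.4913 -0.2301] 57 61
xyz [61.5, 35.9, -4.9] ang [-0.003, 0.001, -0.632]
mat 2 [ 0.4393 -0.1039] -11 452
xyz [58.7, -100.5, -4.5] ang [-0.002, 0.003, 0.562]
mat 3 [ 0.43   -0.1953] 15 653
xyz [16.9, -18.7, -4.7] ang [-0.003, 0.002, 0.117]
tray [38.  1.] 11 [15. 21.] 88
tray [36. 72.] 8 [16. 21.] 90
20.25 [ 0.421  -0.2188  0.0913] F [ 1.1  0.3 -1.5] g 0.519 0.0
xyz [-3.3, 3.6, 52.8] ang [-0.003, 0.002, 0.003]
[ 0.489  -0.2239] 153 [345.7 260.6]
[ 0.4189 -0.2163] 133 [316.6 262.3]
[ 0.4888 -0.2957] 189 [355.4 276. ]
```

Call:
{"api": "move_arm", "payload": {"series": [{"grip": 0.52, "xyz": [-3, 3, 0], "angular": [0, 0, 0]}, {"grip": 0.52, "xyz": [-3, 3, 25], "angular": [0, 0, 0]}, {"grip": 0.52, "xyz": [-3, 3, 42], "angular": [0, 0, 0]}, {"grip": 0.52, "xyz": [-3, 3, 52.5], "angular": [0, 0, 0]}, {"grip": 0.52, "xyz": [-3, 3, 52.5], "angular": [0, 0, 0]}, {"grip": 0.52, "xyz": [-3, 3, 52.5], "angular": [0, 0, 0]}, {"grip": 0.52, "xyz": [-3, 3, 52.5], "angular": [0, 0, 0]}]}}

```text
time_s: 21.0
tcp_pos: [0.4233, -0.2208, 0.0425]
ee_rot: [[0.93, 0.368, 0.005], [0.368, -0.93, 0.0], [0.005, 0.001, -1.0]]
wrist_force: [0.3, -0.9, 0.1]
gripper_width: 0.519
gripper_force: 0.0
```

```bash
python3 -c "
from h import *
st();delta([.419,-.2233,.0325],21)"
```

```text
21.0 [ 0.4233 -0.2208  0.0425] F [ 0.3 -0.9  0.1] g 0.519 0.0
xyz [-5.0, 0.7, 4.0] ang [0.001, -0.005, 0.01]
```

Call:
{"api": "move_arm", "payload": {"series": [{"grip": 0.52, "xyz": [-5, 0.7, 4], "angular": [0, 0, 0.01]}, {"grip": 0.52, "xyz": [-5, 0.7, 4], "angular": [0, 0, 0.01]}, {"grip": 0.52, "xyz": [-5, 0.7, 4], "angular": [0, 0, 0.01]}, {"grip": 0.0, "xyz": [-5, 0.7, 4], "angular": [0, 0, 0.01]}, {"grip": 0.0, "xyz": [-5, 0.7, 4], "angular": [0, 0, 0.01]}, {"grip": 0.0, "xyz": [-5, 0.7, 4], "angular": [0, 0, 0.01]}, {"grip": 0.0, "xyz": [-5, 0.7, 4], "angular": [0, 0, 0.01]}, {"grip": 0.0, "xyz": [-5, 0.7, 4], "angular": [0, 0, 0.01]}]}}

```text
time_s: 21.8
tcp_pos: [0.4181, -0.2234, 0.0376]
ee_rot: [[0.934, 0.358, 0.003], [0.358, -0.934, 0.001], [0.003, 0.0, -1.0]]
wrist_force: [-0.7, -0.0, 0.5]
gripper_width: 0.367
gripper_force: 30.0
```

```bash
python3 pl.py 37 -70 90
```

```text
21.8 [ 0.4181 -0.2234  0.0376] F [-0.7 -0.   0.5] g 0.367 30.0
xyz [288.2, -313.5, -57.6] ang [0.0, -0.003, 0.225]
```

Call:
{"api": "move_arm", "payload": {"series": [{"grip": 0.0, "xyz": [0, 0, -10], "angular": [0, 0, 0]}, {"grip": 0.0, "xyz": [0, 0, -45], "angular": [0, 0, 0]}, {"grip": 0.0, "xyz": [0, 0, -85], "angular": [0, 0, 0]}, {"grip": 0.0, "xyz": [0, 0, -127], "angular": [0, 0, 0]}, {"grip": 0.0, "xyz": [30, -32.5, -127], "angular": [0, 0, 0.03]}, {"grip": 0.0, "xyz": [60, -65, -127], "angular": [0, 0, 0.06]}, {"grip": 0.0, "xyz": [90, -98, -127], "angular": [0, 0, 0.09]}, {"grip": 0.0, "xyz": [120, -130, -127], "angular": [0, 0, 0.12]}, {"grip": 0.0, "xyz": [150, -163, -127], "angular": [0, 0, 0.15]}, {"grip": 0.0, "xyz": [180, -196, -127], "angular": [0, 0, 0.18]}]}}

```text
time_s: 22.8
tcp_pos: [0.5157, 0.0257, 0.1658]
ee_rot: [[0.983, 0.184, 0.004], [0.184, -0.983, 0.001], [0.004, -0.0, -1.0]]
wrist_force: [0.7, -0.2, 0.3]
gripper_width: 0.363
gripper_force: 30.0
```

```bash
python3 pl.py 37 -70 90
```

```text
22.8 [0.5157 0.0257 0.1658] F [ 0.7 -0.2  0.3] g 0.363 30.0
xyz [84.8, -133.3, 70.2] ang [-0.001, -0.004, 0.043]
```

Call:
{"api": "move_arm", "payload": {"series": [{"grip": 0.0, "xyz": [26, -42, 0], "angular": [0, 0, 0.02]}, {"grip": 0.0, "xyz": [53, -84, 0], "angular": [0, 0, 0.043]}, {"grip": 0.0, "xyz": [85, -133, 0], "angular": [0, 0, 0.043]}, {"grip": 0.0, "xyz": [85, -133, 0], "angular": [0, 0, 0.043]}, {"grip": 0.0, "xyz": [85, -133, 0], "angular": [0, 0, 0.043]}, {"grip": 0.0, "xyz": [85, -133, 35], "angular": [0, 0, 0.043]}, {"grip": 0.0, "xyz": [85, -133, 70], "angular": [0, 0, 0.043]}, {"grip": 0.0, "xyz": [85, -133, 70], "angular": [0, 0, 0.043]}, {"grip": 0.0, "xyz": [85, -133, 70], "angular": [0, 0, 0.043]}]}}

```text
time_s: 23.7
tcp_pos: [0.5746, 0.169, 0.096]
ee_rot: [[0.99, 0.142, 0.003], [0.142, -0.99, -0.0], [0.002, 0.001, -1.0]]
wrist_force: [-0.3, -0.5, 0.0]
gripper_width: 0.36
gripper_force: 30.0
```

```bash
python3 pl.py 37 -70 69.8
```

```text
23.7 [0.5746 0.169  0.096 ] F [-0.3 -0.5  0. ] g 0.36 30.0
xyz [0.6, -3.4, 20.2] ang [0.001, -0.002, 0.001]
```

Call:
{"api": "move_arm", "payload": {"series": [{"grip": 0.0, "xyz": [0.5, -3, 9], "angular": [0, 0, 0]}, {"grip": 0.0, "xyz": [0.5, -3, 15], "angular": [0, 0, 0]}, {"grip": 0.0, "xyz": [0.5, -3, 18], "angular": [0, 0, 0]}, {"grip": 0.0, "xyz": [0.5, -3, 18.5], "angular": [0, 0, 0]}, {"grip": 0.0, "xyz": [0.5, -3, 19], "angular": [0, 0, 0]}, {"grip": 0.0, "xyz": [0.5, -3, 19.5], "angular": [0, 0, 0]}, {"grip": 0.0, "xyz": [0.5, -3, 19.8], "angular": [0, 0, 0]}, {"grip": 0.0, "xyz": [0.5, -3, 19.8], "angular": [0, 0, 0]}, {"grip": 0.0, "xyz": [0.5, -3, 19.8], "angular": [0, 0, 0]}]}}

```text
time_s: 24.6
tcp_pos: [0.5751, 0.1735, 0.076]
ee_rot: [[0.99, 0.143, 0.004], [0.143, -0.99, 0.001], [0.004, -0.001, -1.0]]
wrist_force: [-1.1, -0.1, 3.4]
gripper_width: 0.363
gripper_force: 30.0
```

```bash
python3 pl.py 37 -70 69.8
```

```text
24.6 [0.5751 0.1735 0.076 ] F [-1.1 -0.1  3.4] g 0.363 30.0
xyz [-0.5, 1.0, 0.2] ang [-0.001, -0.004, 0.002]
```

Light contact at 3.4 N. I release and go up.

Call:
{"api": "move_arm", "payload": {"series": [{"grip": 0.42, "xyz": [0, 0.5, 0], "angular": [0, 0, 0]}, {"grip": 0.52, "xyz": [0, 0.5, 0], "angular": [0, 0, 0]}, {"grip": 0.52, "xyz": [0, 0.5, 0], "angular": [0, 0, 0]}, {"grip": 0.52, "xyz": [0, 0.5, 0], "angular": [0, 0, 0]}, {"grip": 0.52, "xyz": [0, 0.5, -15], "angular": [0, 0, 0]}, {"grip": 0.52, "xyz": [0, 0.5, -50], "angular": [0, 0, 0]}, {"grip": 0.52, "xyz": [0, 0.5, -95], "angular": [0, 0, 0]}, {"grip": 0.52, "xyz": [-10, 40, -95], "angular": [0, 0, 0]}, {"grip": 0.52, "xyz": [-20, 80, -95], "angular": [0, 0, 0]}, {"grip": 0.52, "xyz": [-30, 120, -95], "angular": [0, 0, 0]}]}}

```text
time_s: 25.6
tcp_pos: [0.5616, 0.0494, 0.1707]
ee_rot: [[0.99, 0.143, 0.004], [0.143, -0.99, 0.001], [0.004, -0.001, -1.0]]
wrist_force: [1.8, -0.4, -0.4]
gripper_width: 0.522
gripper_force: 0.0
```

```bash
python3 lk.py
```

```text
25.6 [0.5616 0.0494 0.1707] F [ 1.8 -0.4 -0.4] g 0.522 0.0
mat 0 [ 0.4861 -0.3023] -2 82
xyz [-121.0, 333.2, 74.5] ang [0.0, -0.0, 0.166]
mat 1 [ 0.4877 -0.2303] 26 76
xyz [-109.5, 262.1, 74.5] ang [0.0, -0.0, -0.317]
tray [ 48. -57.] -52 [46. 51.] 604
tray [-7. 74.] 12 [69. 91.] 1234
```

Call:
{"api": "move_arm", "payload": {"series": [{"grip": 0.52, "xyz": [-17, 42, 0], "angular": [0, 0, -0.05]}, {"grip": 0.52, "xyz": [-34, 84, 0], "angular": [0, 0, -0.1]}, {"grip": 0.52, "xyz": [-52, 126, 5], "angular": [0, 0, -0.15]}, {"grip": 0.52, "xyz": [-70, 168, 20], "angular": [0, 0, -0.2]}, {"grip": 0.52, "xyz": [-88, 210, 40], "angular": [0, 0, -0.26]}, {"grip": 0.52, "xyz": [-105, 250, 60], "angular": [0, 0, -0.317]}, {"grip": 0.52, "xyz": [-109.5, 262, 74], "angular": [0, 0, -0.317]}, {"grip": 0.52, "xyz": [-109.5, 262, 74], "angular": [0, 0, -0.317]}, {"grip": 0.52, "xyz": [-109.5, 262, 74], "angular": [0, 0, -0.317]}, {"grip": 0.52, "xyz": [-109.5, 262, 74], "angular": [0, 0, -0.317]}]}}

```text
time_s: 26.65
tcp_pos: [0.4921, -0.2239, 0.0968]
ee_rot: [[0.896, 0.445, 0.005], [0.445, -0.896, 0.0], [0.005, 0.002, -1.0]]
wrist_force: [0.1, -0.0, -0.2]
gripper_width: 0.517
gripper_force: 0.0
```

```bash
python3 lk.py|grep tray; python3 -c "
from h import *
s=cap('side')
for e in eggs(s,150,(290,375,235,290)): print(e[0].round(4),e[3],e[4].round(1))
st();delta([.4877,-.2303,.0325],26)
"
```

```text
tray [ 39. -69.] 11 [15. 21.] 84
tray [38.  1.] 11 [15. 21.] 88
tray [36. 72.] 6 [16. 21.] 89
[ 0.4877 -0.2234] 121 [345.1 260.6]
[ 0.4884 -0.2972] 178 [355.4 276.3]
26.75 [ 0.4921 -0.2237  0.0969] F [-0.7 -0.6  0.3] g 0.518 0.0
xyz [-7.1, 3.8, 58.4] ang [0.002, -0.005, 0.008]
```

Call:
{"api": "move_arm", "payload": {"series": [{"grip": 0.52, "xyz": [-7, 3.8, 0], "angular": [0, 0, 0]}, {"grip": 0.52, "xyz": [-7, 3.8, 0], "angular": [0, 0, 0]}, {"grip": 0.52, "xyz": [-7, 3.8, 25], "angular": [0, 0, 0]}, {"grip": 0.52, "xyz": [-7, 3.8, 45], "angular": [0, 0, 0]}, {"grip": 0.52, "xyz": [-7, 3.8, 58], "angular": [0, 0, 0]}, {"grip": 0.52, "xyz": [-7, 3.8, 58], "angular": [0, 0, 0]}, {"grip": 0.52, "xyz": [-7, 3.8, 58], "angular": [0, 0, 0]}, {"grip": 0.52, "xyz": [-7, 3.8, 58], "angular": [0, 0, 0]}]}}

```text
time_s: 27.55
tcp_pos: [0.4875, -0.2312, 0.0389]
ee_rot: [[0.896, 0.444, 0.005], [0.444, -0.896, 0.0], [0.005, 0.002, -1.0]]
wrist_force: [-0.6, -1.3, -0.2]
gripper_width: 0.521
gripper_force: 0.0
```

```bash
python3 -c "
from h import *
st();delta([.4877,-.2303,.0325],26)"
```

```text
27.55 [ 0.4875 -0.2312  0.0389] F [-0.6 -1.3 -0.2] g 0.521 0.0
xyz [0.6, -0.7, 0.4] ang [0.002, -0.005, 0.006]
```

Call:
{"api": "move_arm", "payload": {"series": [{"grip": 0.0, "xyz": [0.6, -0.7, 0.4], "angular": [0, 0, 0]}, {"grip": 0.0, "xyz": [0.6, -0.7, 0.4], "angular": [0, 0, 0]}, {"grip": 0.0, "xyz": [0.6, -0.7, 0.4], "angular": [0, 0, 0]}, {"grip": 0.0, "xyz": [0.6, -0.7, 0.4], "angular": [0, 0, 0]}, {"grip": 0.0, "xyz": [0.6, -0.7, 0.4], "angular": [0, 0, 0]}]}}

```text
time_s: 28.05
tcp_pos: [0.4872, -0.2301, 0.038]
ee_rot: [[0.896, 0.444, 0.004], [0.444, -0.896, 0.001], [0.004, 0.001, -1.0]]
wrist_force: [-1.1, 0.6, 3.6]
gripper_width: 0.365
gripper_force: 30.0
```

```bash
python3 pl.py -37 70 90
```

```text
28.05 [ 0.4872 -0.2301  0.038 ] F [-1.1  0.6  3.6] g 0.365 30.0
xyz [231.0, -477.9, -57.6] ang [0.0, -0.004, 0.319]
```

Call:
{"api": "move_arm", "payload": {"series": [{"grip": 0.0, "xyz": [0, 0, -10], "angular": [0, 0, 0]}, {"grip": 0.0, "xyz": [0, 0, -45], "angular": [0, 0, 0]}, {"grip": 0.0, "xyz": [0, 0, -85], "angular": [0, 0, 0]}, {"grip": 0.0, "xyz": [0, 0, -127], "angular": [0, 0, 0]}, {"grip": 0.0, "xyz": [19, -40, -127], "angular": [0, 0, 0.03]}, {"grip": 0.0, "xyz": [39, -80, -127], "angular": [0, 0, 0.07]}, {"grip": 0.0, "xyz": [58, -120, -127], "angular": [0, 0, 0.1]}, {"grip": 0.0, "xyz": [77, -160, -127], "angular": [0, 0, 0.13]}, {"grip": 0.0, "xyz": [97, -200, -127], "angular": [0, 0, 0.16]}, {"grip": 0.0, "xyz": [116, -240, -127], "angular": [0, 0, 0.2]}]}}

```text
time_s: 29.05
tcp_pos: [0.4836, 0.038, 0.1653]
ee_rot: [[0.967, 0.255, 0.004], [0.255, -0.967, 0.001], [0.004, -0.0, -1.0]]
wrist_force: [2.3, -0.2, 0.7]
gripper_width: 0.367
gripper_force: 30.0
```

```bash
python3 pl.py -37 70 90
```

```text
29.05 [0.4836 0.038  0.1653] F [ 2.3 -0.2  0.7] g 0.367 30.0
xyz [65.1, -254.3, 69.6] ang [-0.0, -0.004, 0.117]
```

Call:
{"api": "move_arm", "payload": {"series": [{"grip": 0.0, "xyz": [11, -43, 0], "angular": [0, 0, 0.02]}, {"grip": 0.0, "xyz": [22, -86, 0], "angular": [0, 0, 0.04]}, {"grip": 0.0, "xyz": [33, -130, 0], "angular": [0, 0, 0.06]}, {"grip": 0.0, "xyz": [44, -173, 0], "angular": [0, 0, 0.08]}, {"grip": 0.0, "xyz": [55, -216, 0], "angular": [0, 0, 0.1]}, {"grip": 0.0, "xyz": [65, -254, 5], "angular": [0, 0, 0.117]}, {"grip": 0.0, "xyz": [65, -254, 35], "angular": [0, 0, 0.117]}, {"grip": 0.0, "xyz": [65, -254, 69], "angular": [0, 0, 0.117]}, {"grip": 0.0, "xyz": [65, -254, 69], "angular": [0, 0, 0.117]}, {"grip": 0.0, "xyz": [65, -254, 69], "angular": [0, 0, 0.117]}]}}

```text
time_s: 30.05
tcp_pos: [0.482, 0.2984, 0.0964]
ee_rot: [[0.99, 0.143, 0.003], [0.143, -0.99, -0.0], [0.003, 0.001, -1.0]]
wrist_force: [0.4, 0.5, 0.3]
gripper_width: 0.363
gripper_force: 30.0
```

```bash
python3 pl.py -37 70 70.2
```

```text
30.05 [0.482  0.2984 0.0964] F [0.4 0.5 0.3] g 0.363 30.0
xyz [0.1, -2.2, 20.2] ang [0.001, -0.003, 0.002]
```

Call:
{"api": "move_arm", "payload": {"series": [{"grip": 0.0, "xyz": [0, -1.5, 9], "angular": [0, 0, 0]}, {"grip": 0.0, "xyz": [0, -1.5, 15], "angular": [0, 0, 0]}, {"grip": 0.0, "xyz": [0, -1.5, 18], "angular": [0, 0, 0]}, {"grip": 0.0, "xyz": [0, -1.5, 18.5], "angular": [0, 0, 0]}, {"grip": 0.0, "xyz": [0, -1.5, 19], "angular": [0, 0, 0]}, {"grip": 0.0, "xyz": [0, -1.5, 19.5], "angular": [0, 0, 0]}, {"grip": 0.0, "xyz": [0, -1.5, 19.8], "angular": [0, 0, 0]}, {"grip": 0.0, "xyz": [0, -1.5, 19.8], "angular": [0, 0, 0]}, {"grip": 0.0, "xyz": [0, -1.5, 19.8], "angular": [0, 0, 0]}]}}

```text
time_s: 30.95
tcp_pos: [0.482, 0.3005, 0.0767]
ee_rot: [[0.99, 0.143, 0.004], [0.143, -0.99, 0.002], [0.004, -0.001, -1.0]]
wrist_force: [-1.3, 0.5, 4.3]
gripper_width: 0.365
gripper_force: 30.0
```

```bash
python3 pl.py -37 70 70.2
```

```text
30.95 [0.482  0.3005 0.0767] F [-1.3  0.5  4.3] g 0.365 30.0
xyz [-0.1, -0.1, 0.5] ang [-0.001, -0.004, 0.002]
```

Contact at 4.3 N. I release, then fetch the last egg.

Call:
{"api": "move_arm", "payload": {"series": [{"grip": 0.42, "xyz": [0, 0, 0], "angular": [0, 0, 0]}, {"grip": 0.52, "xyz": [0, 0, 0], "angular": [0, 0, 0]}, {"grip": 0.52, "xyz": [0, 0, 0], "angular": [0, 0, 0]}, {"grip": 0.52, "xyz": [0, 0, 0], "angular": [0, 0, 0]}, {"grip": 0.52, "xyz": [0, 0, -15], "angular": [0, 0, 0]}, {"grip": 0.52, "xyz": [0, 0, -50], "angular": [0, 0, 0]}, {"grip": 0.52, "xyz": [0, 0, -95], "angular": [0, 0, 0]}, {"grip": 0.52, "xyz": [-6, 45, -95], "angular": [0, 0, 0]}, {"grip": 0.52, "xyz": [-12, 90, -95], "angular": [0, 0, 0]}, {"grip": 0.52, "xyz": [-18, 135, -95], "angular": [0, 0, 0]}]}}

```text
time_s: 31.95
tcp_pos: [0.4823, 0.1625, 0.1713]
ee_rot: [[0.99, 0.143, 0.003], [0.143, -0.99, 0.001], [0.003, -0.001, -1.0]]
wrist_force: [0.3, 0.4, 1.1]
gripper_width: 0.518
gripper_force: 0.0
```

```bash
python3 lk.py
```

```text
31.95 [0.4823 0.1625 0.1713] F [0.3 0.4 1.1] g 0.518 0.0
mat 0 [ 0.4863 -0.3024] -3 83
xyz [-57.5, 455.6, 75.4] ang [0.001, 0.001, 0.187]
tray [ 39. -69.] 11 [16. 21.] 89
tray [45. -0.] 58 [12. 17.] 53
tray [38. 73.] -15 [15. 20.] 77
tray [-65. 111.] 89 [40. 50.] 502
```

Call:
{"api": "move_arm", "payload": {"series": [{"grip": 0.52, "xyz": [-6, 48, 0], "angular": [0, 0, 0.02]}, {"grip": 0.52, "xyz": [-12, 96, 0], "angular": [0, 0, 0.04]}, {"grip": 0.52, "xyz": [-18, 144, 0], "angular": [0, 0, 0.06]}, {"grip": 0.52, "xyz": [-24, 192, 0], "angular": [0, 0, 0.08]}, {"grip": 0.52, "xyz": [-30, 240, 0], "angular": [0, 0, 0.1]}, {"grip": 0.52, "xyz": [-36, 288, 10], "angular": [0, 0, 0.12]}, {"grip": 0.52, "xyz": [-42, 335, 25], "angular": [0, 0, 0.14]}, {"grip": 0.52, "xyz": [-48, 380, 40], "angular": [0, 0, 0.16]}, {"grip": 0.52, "xyz": [-54, 425, 55], "angular": [0, 0, 0.18]}, {"grip": 0.52, "xyz": [-57.5, 455, 65], "angular": [0, 0, 0.187]}]}}

```text
time_s: 33.0
tcp_pos: [0.4898, -0.2973, 0.1042]
ee_rot: [[0.999, -0.047, 0.001], [-0.047, -0.999, 0.001], [0.001, -0.001, -1.0]]
wrist_force: [0.9, 1.7, 0.2]
gripper_width: 0.517
gripper_force: 0.0
```

```bash
python3 lk.py|grep tray; python3 -c "
from h import *
s=cap('side')
for e in eggs(s,150,(290,375,235,290)): print(e[0].round(4),e[3],e[4].round(1))
st();delta([.4863,-.3024,.0325],-3)
"
```

```text
tray [ 39. -69.] 12 [15. 21.] 84
tray [38.  1.] 11 [15. 21.] 88
tray [36. 72.] 5 [16. 21.] 88
tray [-37.  72.] 10 [16. 21.] 91
[ 0.4887 -0.2959] 178 [355.4 276. ]
33.1 [ 0.4894 -0.2977  0.1033] F [-0.6  0.9 -0.1] g 0.527 0.0
xyz [-2.8, 5.0, 64.8] ang [-0.002, 0.001, 0.003]
```

Call:
{"api": "move_arm", "payload": {"series": [{"grip": 0.52, "xyz": [-2.8, 4.5, 0], "angular": [0, 0, 0]}, {"grip": 0.52, "xyz": [-2.8, 4.5, 0], "angular": [0, 0, 0]}, {"grip": 0.52, "xyz": [-2.8, 4.5, 28], "angular": [0, 0, 0]}, {"grip": 0.52, "xyz": [-2.8, 4.5, 50], "angular": [0, 0, 0]}, {"grip": 0.52, "xyz": [-2.8, 4.5, 64], "angular": [0, 0, 0]}, {"grip": 0.52, "xyz": [-2.8, 4.5, 64], "angular": [0, 0, 0]}, {"grip": 0.52, "xyz": [-2.8, 4.5, 64], "angular": [0, 0, 0]}, {"grip": 0.52, "xyz": [-2.8, 4.5, 64], "angular": [0, 0, 0]}]}}

```text
time_s: 33.9
tcp_pos: [0.489, -0.2988, 0.0431]
ee_rot: [[0.999, -0.043, 0.006], [-0.043, -0.999, -0.0], [0.006, -0.0, -1.0]]
wrist_force: [-0.7, -0.1, 1.0]
gripper_width: 0.522
gripper_force: 0.0
```

```bash
python3 -c "
from h import *
st();delta([.4863,-.3024,.0325],-3)"
```

```text
33.9 [ 0.489  -0.2988  0.0431] F [-0.7 -0.1  1. ] g 0.522 0.0
xyz [-2.6, 3.7, 4.6] ang [-0.0, -0.006, 0.009]
```

Call:
{"api": "move_arm", "payload": {"series": [{"grip": 0.52, "xyz": [-2.6, 3.7, 0], "angular": [0, 0, 0]}, {"grip": 0.52, "xyz": [-2.6, 3.7, 4.6], "angular": [0, 0, 0]}, {"grip": 0.52, "xyz": [-2.6, 3.7, 4.6], "angular": [0, 0, 0]}, {"grip": 0.52, "xyz": [-2.6, 3.7, 4.6], "angular": [0, 0, 0]}, {"grip": 0.0, "xyz": [-2.6, 3.7, 4.6], "angular": [0, 0, 0]}, {"grip": 0.0, "xyz": [-2.6, 3.7, 4.6], "angular": [0, 0, 0]}, {"grip": 0.0, "xyz": [-2.6, 3.7, 4.6], "angular": [0, 0, 0]}, {"grip": 0.0, "xyz": [-2.6, 3.7, 4.6], "angular": [0, 0, 0]}, {"grip": 0.0, "xyz": [-2.6, 3.7, 4.6], "angular": [0, 0, 0]}]}}

```text
time_s: 34.8
tcp_pos: [0.4853, -0.3026, 0.0371]
ee_rot: [[0.999, -0.044, 0.003], [-0.044, -0.999, 0.001], [0.003, -0.001, -1.0]]
wrist_force: [0.6, -0.1, 0.4]
gripper_width: 0.368
gripper_force: 30.0
```

```bash
python3 pl.py -37 0 90
```

```text
34.8 [ 0.4853 -0.3026  0.0371] F [ 0.6 -0.1  0.4] g 0.368 30.0
xyz [-17.0, -533.7, -58.5] ang [-0.001, -0.003, -0.185]
```

Call:
{"api": "move_arm", "payload": {"series": [{"grip": 0.0, "xyz": [0, 0, -10], "angular": [0, 0, 0]}, {"grip": 0.0, "xyz": [0, 0, -45], "angular": [0, 0, 0]}, {"grip": 0.0, "xyz": [0, 0, -85], "angular": [0, 0, 0]}, {"grip": 0.0, "xyz": [0, 0, -128], "angular": [0, 0, 0]}, {"grip": 0.0, "xyz": [-1, -45, -128], "angular": [0, 0, -0.02]}, {"grip": 0.0, "xyz": [-3, -90, -128], "angular": [0, 0, -0.04]}, {"grip": 0.0, "xyz": [-4, -135, -128], "angular": [0, 0, -0.05]}, {"grip": 0.0, "xyz": [-6, -180, -128], "angular": [0, 0, -0.07]}, {"grip": 0.0, "xyz": [-7, -225, -128], "angular": [0, 0, -0.09]}, {"grip": 0.0, "xyz": [-9, -270, -128], "angular": [0, 0, -0.1]}]}}

```text
time_s: 35.8
tcp_pos: [0.4876, -0.0309, 0.1663]
ee_rot: [[0.998, 0.056, 0.005], [0.056, -0.998, 0.001], [0.005, -0.001, -1.0]]
wrist_force: [0.9, 0.1, -0.0]
gripper_width: 0.366
gripper_force: 30.0
```

```bash
python3 pl.py -37 0 90
```

```text
35.8 [ 0.4876 -0.0309  0.1663] F [ 0.9  0.1 -0. ] g 0.366 30.0
xyz [18.5, -261.4, 70.6] ang [-0.001, -0.005, -0.085]
```

Call:
{"api": "move_arm", "payload": {"series": [{"grip": 0.0, "xyz": [3, -45, 0], "angular": [0, 0, -0.02]}, {"grip": 0.0, "xyz": [6, -90, 0], "angular": [0, 0, -0.03]}, {"grip": 0.0, "xyz": [9, -135, 0], "angular": [0, 0, -0.05]}, {"grip": 0.0, "xyz": [13, -180, 0], "angular": [0, 0, -0.06]}, {"grip": 0.0, "xyz": [16, -225, 0], "angular": [0, 0, -0.08]}, {"grip": 0.0, "xyz": [18.5, -261, 0], "angular": [0, 0, -0.085]}, {"grip": 0.0, "xyz": [18.5, -261, 35], "angular": [0, 0, -0.085]}, {"grip": 0.0, "xyz": [18.5, -261, 70], "angular": [0, 0, -0.085]}, {"grip": 0.0, "xyz": [18.5, -261, 70], "angular": [0, 0, -0.085]}, {"grip": 0.0, "xyz": [18.5, -261, 70], "angular": [0, 0, -0.085]}]}}

```text
time_s: 36.8
tcp_pos: [0.4922, 0.2291, 0.0963]
ee_rot: [[0.99, 0.141, 0.003], [0.141, -0.99, 0.0], [0.003, 0.0, -1.0]]
wrist_force: [-0.8, 0.3, 0.1]
gripper_width: 0.365
gripper_force: 30.0
```

```bash
python3 pl.py -37 0 69.3
```

```text
36.8 [0.4922 0.2291 0.0963] F [-0.8  0.3  0.1] g 0.365 30.0
xyz [-0.3, -2.3, 21.0] ang [0.0, -0.003, 0.0]
```

Call:
{"api": "move_arm", "payload": {"series": [{"grip": 0.0, "xyz": [0, -1.8, 10], "angular": [0, 0, 0]}, {"grip": 0.0, "xyz": [0, -1.8, 16], "angular": [0, 0, 0]}, {"grip": 0.0, "xyz": [0, -1.8, 19], "angular": [0, 0, 0]}, {"grip": 0.0, "xyz": [0, -1.8, 19.5], "angular": [0, 0, 0]}, {"grip": 0.0, "xyz": [0, -1.8, 20], "angular": [0, 0, 0]}, {"grip": 0.0, "xyz": [0, -1.8, 20.4], "angular": [0, 0, 0]}, {"grip": 0.0, "xyz": [0, -1.8, 20.4], "angular": [0, 0, 0]}, {"grip": 0.0, "xyz": [0, -1.8, 20.4], "angular": [0, 0, 0]}]}}

```text
time_s: 37.6
tcp_pos: [0.4921, 0.2312, 0.0757]
ee_rot: [[0.99, 0.141, 0.004], [0.141, -0.99, 0.002], [0.004, -0.001, -1.0]]
wrist_force: [-0.1, -0.0, 4.4]
gripper_width: 0.366
gripper_force: 30.0
```

```bash
python3 pl.py -37 0 69.3
```

```text
37.6 [0.4921 0.2312 0.0757] F [-0.1 -0.   4.4] g 0.366 30.0
xyz [-0.4, -0.1, 0.4] ang [-0.001, -0.004, -0.0]
```

Call:
{"api": "move_arm", "payload": {"series": [{"grip": 0.42, "xyz": [0, 0, 0], "angular": [0, 0, 0]}, {"grip": 0.52, "xyz": [0, 0, 0], "angular": [0, 0, 0]}, {"grip": 0.52, "xyz": [0, 0, 0], "angular": [0, 0, 0]}, {"grip": 0.52, "xyz": [0, 0, 0], "angular": [0, 0, 0]}, {"grip": 0.52, "xyz": [0, 0, -15], "angular": [0, 0, 0]}, {"grip": 0.52, "xyz": [0, 0, -50], "angular": [0, 0, 0]}, {"grip": 0.52, "xyz": [0, 0, -95], "angular": [0, 0, 0]}, {"grip": 0.52, "xyz": [0, 0, -95], "angular": [0, 0, 0]}, {"grip": 0.52, "xyz": [0, 0, -95], "angular": [0, 0, 0]}]}}

```text
time_s: 38.5
tcp_pos: [0.4916, 0.2311, 0.1711]
ee_rot: [[0.99, 0.14, 0.005], [0.14, -0.99, 0.003], [0.005, -0.002, -1.0]]
wrist_force: [-1.6, -0.2, -1.1]
gripper_width: 0.522
gripper_force: 0.0
```

```bash
python3 tg.py "[(-24.06,103,-10)]"; python3 -c "
from h import *
st();delta(rk([-19.57,-155,160]),8.1,-10)"
```

```text
38.5 [0.4916 0.2311 0.1711] F [-1.6 -0.2 -1.1] g 0.522 0.0
grasp in rocker [-37.1  -0.2 165.1] dist 116.22822890658435 ang -18.61242772977784
(-24.06, 103, -10) xyz [-5.9, 154.8, 15.8] ang [-0.002, 0.169, -0.001]
38.5 [0.4916 0.2311 0.1711] F [-1.6 -0.2 -1.1] g 0.522 0.0
xyz [16.6, 154.8, 5.0] ang [-0.002, 0.169, -0.001]
```

Call:
{"api": "move_arm", "payload": {"series": [{"grip": 0.52, "xyz": [5, 45, 0], "angular": [0, 0.06, 0]}, {"grip": 0.52, "xyz": [10, 90, 0], "angular": [0, 0.12, 0]}, {"grip": 0.52, "xyz": [15, 135, 0], "angular": [0, 0.169, 0]}, {"grip": 0.52, "xyz": [16.5, 155, 5], "angular": [0, 0.169, 0]}, {"grip": 0.52, "xyz": [16.5, 155, 5], "angular": [0, 0.169, 0]}, {"grip": 0.52, "xyz": [16.5, 155, 5], "angular": [0, 0.169, 0]}, {"grip": 0.52, "xyz": [16.5, 155, 5], "angular": [0, 0.169, 0]}, {"grip": 0.52, "xyz": [16.5, 155, 5], "angular": [0, 0.169, 0]}]}}

```text
time_s: 39.3
tcp_pos: [0.5295, 0.0807, 0.1649]
ee_rot: [[0.975, 0.142, 0.169], [0.14, -0.99, 0.025], [0.171, -0.0, -0.985]]
wrist_force: [1.0, 0.3, 0.4]
gripper_width: 0.518
gripper_force: 0.0
```

```bash
python3 tg.py "[(-24.06,48,-10)]"; python3 lk.py|grep -v xyz;python3 - <<'E'
from h import *
c=cap('top');b=cv2.resize(c['img'][160:240,195:345,::-1],None,fx=5,fy=5,interpolation=cv2.INTER_CUBIC);cv2.imwrite('pics/tr2.png',b);print(np.round(r.sense()['joints'],1))
E
```

```text
39.3 [0.5295 0.0807 0.1649] F [1.  0.3 0.4] g 0.518 0.0
grasp in rocker [ -19.7 -154.4  159. ] dist 105.8391198887728 ang -10.730572713697368
(-24.06, 48, -10) xyz [-10.2, 0.6, 59.3] ang [-0.001, 0.003, 0.001]
39.3 [0.5295 0.0807 0.1649] F [1.  0.3 0.4] g 0.518 0.0
tray [ 39. -68.] -1 [16. 20.] 87
tray [38.  1.] 9 [16. 21.] 89
tray [36. 72.] 8 [16. 21.] 90
tray [-26.   4.] -52 [10. 15.] 39
tray [-78. -12.] -55 [43. 49.] 541
tray [-37.  72.] 6 [16. 21.] 91
tray [-92.  81.] -84 [16. 33.] 122
[ 27.7  13.7 -27.5   5.1 -39.6  66.7]
```

View pics/tr2.png

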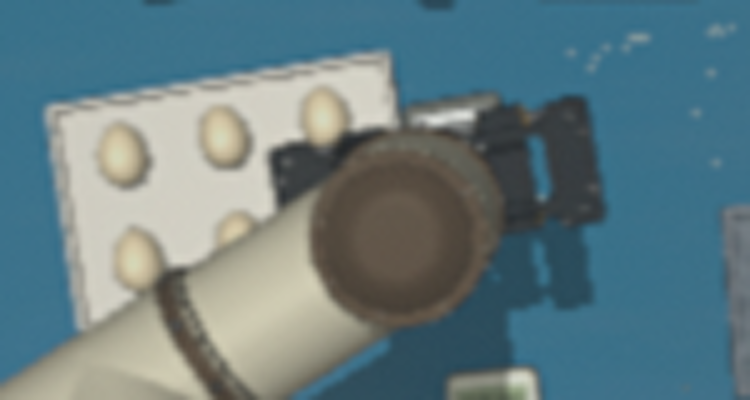

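Four eggs are fully visible in their dimples. The fifth is partly hidden at crop (237,230) and matches its dimple.

Call:
{"api": "move_arm", "payload": {"series": [{"grip": 0.52, "xyz": [-10, 0.6, 10], "angular": [0, 0, 0]}, {"grip": 0.52, "xyz": [-10, 0.6, 30], "angular": [0, 0, 0]}, {"grip": 0.52, "xyz": [-10, 0.6, 48], "angular": [0, 0, 0]}, {"grip": 0.52, "xyz": [-10, 0.6, 59], "angular": [0, 0, 0]}, {"grip": 0.52, "xyz": [-10, 0.6, 59], "angular": [0, 0, 0]}, {"grip": 0.52, "xyz": [-10, 0.6, 59], "angular": [0, 0, 0]}, {"grip": 0.52, "xyz": [-10, 0.6, 59], "angular": [0, 0, 0]}]}}

```text
time_s: 40.1
tcp_pos: [0.5304, 0.0795, 0.1062]
ee_rot: [[0.975, 0.141, 0.171], [0.138, -0.99, 0.025], [0.173, -0.001, -0.985]]
wrist_force: [0.4, -0.2, 0.0]
gripper_width: 0.517
gripper_force: 0.0
```

```bash
python3 tg.py "[(-24.06,48,-10)]"; python3 -c "
from h import *
print(np.round(r.sense()['joints'],1))"
```

```text
40.1 [0.5304 0.0795 0.1062] F [ 0.4 -0.2  0. ] g 0.517 0.0
grasp in rocker [ -19.  -155.7  100.3] dist 49.09661973618643 ang -22.807438628614122
(-24.06, 48, -10) xyz [-0.8, -0.7, 1.3] ang [-0.001, 0.001, -0.0]
[ 27.5  18.4 -32.    6.4 -30.4  65.2]
```

Call:
{"api": "move_arm", "payload": {"series": [{"grip": 0.0, "xyz": [-0.8, -0.6, 1.2], "angular": [0, 0, 0]}, {"grip": 0.0, "xyz": [-0.8, -0.6, 1.2], "angular": [0, 0, 0]}, {"grip": 0.0, "xyz": [-0.8, -0.6, 1.2], "angular": [0, 0, 0]}, {"grip": 0.0, "xyz": [-0.8, -0.6, 1.2], "angular": [0, 0, 0]}, {"grip": 0.0, "xyz": [-0.8, -0.6, 1.2], "angular": [0, 0, 0]}, {"grip": 0.0, "xyz": [-0.8, -0.6, 1.2], "angular": [0, 0, 0]}, {"grip": 0.0, "xyz": [-0.8, -0.6, 1.2], "angular": [0, 0, 0]}, {"grip": 0.0, "xyz": [-0.8, -0.6, 1.2], "angular": [0, 0, 0]}]}}

```text
time_s: 40.9
tcp_pos: [0.5295, 0.0802, 0.1043]
ee_rot: [[0.975, 0.141, 0.171], [0.139, -0.99, 0.025], [0.172, -0.001, -0.985]]
wrist_force: [-1.9, 5.4, 2.4]
gripper_width: 0.168
gripper_force: 30.0
```

```bash
python3 tg.py "[(-24.06,54,-10),(-24.06,58,-10)]"
```

```text
40.9 [0.5295 0.0802 0.1043] F [-1.9  5.4  2.4] g 0.168 30.0
grasp in rocker [ -19.8 -154.9   98.4] dist 47.656352360820456 ang -24.500339686894975
(-24.06, 54, -10) xyz [-1.2, 0.1, -6.2] ang [-0.001, 0.001, -0.0]
(-24.06, 58, -10) xyz [-2.2, 0.1, -10.1] ang [-0.001, 0.001, -0.0]
```

Call:
{"api": "move_arm", "payload": {"series": [{"grip": 0.0, "xyz": [-1.2, -0.2, -5], "angular": [0, 0, 0]}, {"grip": 0.0, "xyz": [-2.2, -0.2, -9], "angular": [0, 0, 0]}, {"grip": 0.0, "xyz": [-2.8, -0.2, -11.5], "angular": [0, 0, 0]}, {"grip": 0.0, "xyz": [-2.8, -0.2, -11.5], "angular": [0, 0, 0]}, {"grip": 0.0, "xyz": [-2.8, -0.2, -11.5], "angular": [0, 0, 0]}]}}

```text
time_s: 41.4
tcp_pos: [0.5247, 0.0795, 0.1145]
ee_rot: [[0.975, 0.14, 0.17], [0.138, -0.99, 0.025], [0.172, -0.001, -0.985]]
wrist_force: [3.9, 5.5, -6.8]
gripper_width: 0.169
gripper_force: 30.0
```

```bash
python3 tg.py "[(-16,58,-8),(-8,58,-6),(0,58,-4),(8,58,-2),(16,58,0),(23,58,0),(24.06,48,0)]"
```

```text
41.4 [0.5247 0.0795 0.1145] F [ 3.9  5.5 -6.8] g 0.169 30.0
grasp in rocker [ -24.7 -154.9  108.6] dist 58.976292955308665 ang -24.744168662083503
(-16, 58, -8) xyz [9.1, 0.1, -0.7] ang [-0.001, -0.033, -0.001]
(-8, 58, -6) xyz [17.4, 0.1, -0.9] ang [-0.001, -0.068, -0.001]
(0, 58, -4) xyz [25.7, 0.1, -0.1] ang [-0.001, -0.103, -0.001]
(8, 58, -2) xyz [33.8, 0.1, 1.9] ang [-0.001, -0.138, -0.001]
(16, 58, 0) xyz [41.5, 0.1, 4.9] ang [-0.001, -0.173, -0.001]
(23, 58, 0) xyz [47.6, 0.1, 8.4] ang [-0.001, -0.173, -0.001]
(24.06, 48, 0) xyz [43.0, 0.1, 17.3] ang [-0.001, -0.173, -0.001]
```

Call:
{"api": "move_arm", "payload": {"series": [{"grip": 0.0, "xyz": [9, 0, -0.7], "angular": [0, -0.033, 0]}, {"grip": 0.0, "xyz": [17.4, 0, -0.9], "angular": [0, -0.068, 0]}, {"grip": 0.0, "xyz": [25.7, 0, 0], "angular": [0, -0.103, 0]}, {"grip": 0.0, "xyz": [33.8, 0, 2], "angular": [0, -0.138, 0]}, {"grip": 0.0, "xyz": [41.5, 0, 5], "angular": [0, -0.173, 0]}, {"grip": 0.0, "xyz": [47.6, 0, 8.4], "angular": [0, -0.173, 0]}, {"grip": 0.0, "xyz": [47.6, 0, 8.4], "angular": [0, -0.173, 0]}, {"grip": 0.0, "xyz": [47.6, 0, 8.4], "angular": [0, -0.173, 0]}]}}

```text
time_s: 42.2
tcp_pos: [0.5688, 0.0856, 0.1121]
ee_rot: [[0.99, 0.138, -0.01], [0.138, -0.99, -0.001], [-0.01, -0.001, -1.0]]
wrist_force: [-4.3, 5.5, -4.9]
gripper_width: 0.167
gripper_force: 30.0
```

```bash
python3 tg.py "[(24.06,58,0),(24.06,52,0),(24.06,48,0)]"
```

```text
42.2 [0.5688 0.0856 0.1121] F [-4.3  5.5 -4.9] g 0.167 30.0
grasp in rocker [  18.8 -155.1  106.1] dist 54.46301510321199 ang 20.137983488147114
(24.06, 58, 0) xyz [4.8, -0.1, -1.9] ang [-0.001, 0.01, -0.003]
(24.06, 52, 0) xyz [2.4, -0.1, 3.6] ang [-0.001, 0.01, -0.003]
(24.06, 48, 0) xyz [0.8, -0.1, 7.3] ang [-0.001, 0.01, -0.003]
```

Call:
{"api": "move_arm", "payload": {"series": [{"grip": 0.0, "xyz": [4, 0, -1], "angular": [0, 0, 0]}, {"grip": 0.0, "xyz": [5.5, 0, -1], "angular": [0, 0, 0]}, {"grip": 0.0, "xyz": [5.5, 0, -1], "angular": [0, 0, 0]}, {"grip": 0.0, "xyz": [4.5, 0, 1], "angular": [0, 0, 0]}, {"grip": 0.0, "xyz": [3, 0, 4], "angular": [0, 0, 0]}, {"grip": 0.0, "xyz": [2, 0, 6], "angular": [0, 0, 0]}, {"grip": 0.0, "xyz": [2, 0, 6], "angular": [0, 0, 0]}, {"grip": 0.0, "xyz": [2, 0, 6], "angular": [0, 0, 0]}]}}

```text
time_s: 43.0
tcp_pos: [0.5702, 0.0858, 0.1067]
ee_rot: [[0.99, 0.139, -0.011], [0.139, -0.99, -0.001], [-0.011, -0.001, -1.0]]
wrist_force: [-5.0, 5.4, -2.9]
gripper_width: 0.171
gripper_force: 30.0
```

```bash
python3 tg.py "[(24.06,52,0),(24.06,48,0)]"
```

```text
43.0 [0.5702 0.0858 0.1067] F [-5.   5.4 -2.9] g 0.171 30.0
grasp in rocker [  20.1 -155.1  100.7] dist 49.959000748546046 ang 23.772311884508984
(24.06, 52, 0) xyz [1.0, -0.1, -1.8] ang [-0.001, 0.011, -0.002]
(24.06, 48, 0) xyz [-0.6, -0.1, 1.9] ang [-0.001, 0.011, -0.002]
```

Nearly home. I lower the last 2 mm, release and go up.

Call:
{"api": "move_arm", "payload": {"series": [{"grip": 0.0, "xyz": [0, 0, 1], "angular": [0, 0, 0]}, {"grip": 0.0, "xyz": [-0.5, 0, 2], "angular": [0, 0, 0]}, {"grip": 0.0, "xyz": [-0.5, 0, 2], "angular": [0, 0, 0]}, {"grip": 0.4, "xyz": [-0.5, 0, 2], "angular": [0, 0, 0]}, {"grip": 0.52, "xyz": [-0.5, 0, 2], "angular": [0, 0, 0]}, {"grip": 0.52, "xyz": [-0.5, 0, 2], "angular": [0, 0, 0]}, {"grip": 0.52, "xyz": [-0.5, 0, 2], "angular": [0, 0, 0]}, {"grip": 0.52, "xyz": [-0.5, 0, -40], "angular": [0, 0, 0]}, {"grip": 0.52, "xyz": [-0.5, 0, -85], "angular": [0, 0, 0]}, {"grip": 0.52, "xyz": [-20, 40, -120], "angular": [0, 0, 0]}]}}

```text
time_s: 44.0
tcp_pos: [0.5643, 0.0506, 0.2278]
ee_rot: [[0.989, 0.145, 0.005], [0.145, -0.989, 0.001], [0.005, -0.0, -1.0]]
wrist_force: [0.8, -1.2, -0.2]
gripper_width: 0.515
gripper_force: 0.0
```

Call:
{"api": "move_arm", "payload": {"series": [{"grip": 0.52, "xyz": [-30, 45, 0], "angular": [0, 0, 0]}, {"grip": 0.52, "xyz": [-60, 90, 0], "angular": [0, 0, 0]}, {"grip": 0.52, "xyz": [-60, 130, 0], "angular": [0, 0, 0]}, {"grip": 0.52, "xyz": [-60, 170, 0], "angular": [0, 0, 0]}, {"grip": 0.52, "xyz": [-60, 200, 0], "angular": [0, 0, 0]}]}}

```text
time_s: 44.5
tcp_pos: [0.5301, -0.1603, 0.2251]
ee_rot: [[0.99, 0.139, -0.0], [0.139, -0.99, -0.0], [-0.0, 0.0, -1.0]]
wrist_force: [1.0, 1.1, 0.1]
gripper_width: 0.521
gripper_force: 0.0
```

```bash
python3 lk.py|grep -v xyz;python3 - <<'E'
from h import *
s=capside();c=cap('top')
b=cv2.resize(c['img'][160:250,195:295,::-1],None,fx=4,fy=4,interpolation=cv2.INTER_CUBIC)
a=cv2.resize(s['img'][150:240,270:370,::-1],None,fx=4,fy=4,interpolation=cv2.INTER_CUBIC)
cv2.imwrite('pics/end.png',np.hstack([b,a]))
E
```

```text
44.5 [ 0.5301 -0.1603  0.2251] F [1.  1.1 0.1] g 0.521 0.0
tray [  39. -148.] -1 [ 9. 49.] 118
tray [ 38. -69.] 6 [16. 21.] 91
tray [38.  1.] 11 [15. 21.] 88
tray [36. 72.] 5 [16. 21.] 88
tray [-36.   1.] 6 [16. 20.] 89
tray [-37.  71.] 8 [16. 21.] 90
cap [349 165   6  13  77] [ 54.6 138.9] tilt -7.0 pivot angle 33.0 dist 100.1
```

View pics/end.png

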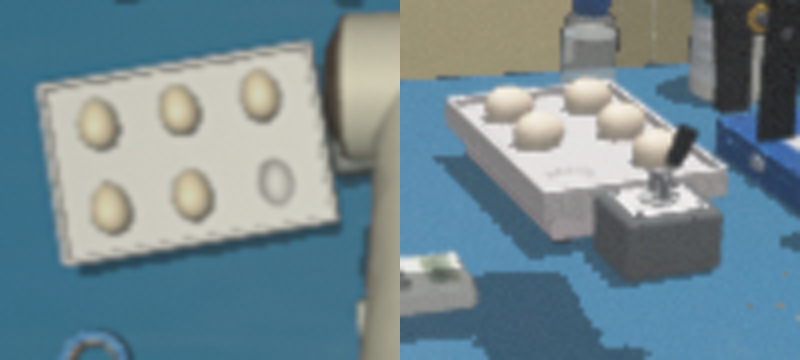

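All five eggs lie in their dimples, one dimple is empty at crop (276,182), and the toggle leans away with its cap at crop (682,147). I check the cap against its starting position, then hand in.

Run:
```python
from h import *
q=cap('side');z=np.load('c0.npz')['side']
for I in(z,q['img']):
    m=(I.max(2)<75)[176:200,330:347];ys,xs=np.where(m);print(len(xs),xs.mean()+330,ys.mean()+176,ys.min()+176,ys.max()+176)
```

```text
34 339.44117647058823 185.85294117647058 182 190
32 339.90625 186.0 182 190
```

```bash
python3 -c "
from station import r
print(r.finish_job())"
```

```text
the job is handed in; nothing more can be done
None
```

I stopped the rocker, laid all five eggs in their own dimples with light contact (4.4 N or less at the wrist), flipped the toggle back to running and handed the job in; the hand-in gave no verdict, and on the first flip a joint limit made the tool over-pull the toggle to about 25 N.

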